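# Pack the inlaid boxes and latch the presentation case

### The arm

A 6-joint arm with a two-finger parallel gripper is mounted at the origin on the work surface. World frame = base frame: x ahead of the robot, y to its left, z up, the work surface at z = 0. Lengths are in m, angles in rad, forces in N, time in s.
With the tool pointing down it reaches from about 0.4 to 0.925 m from the base axis. Payload 12.5 kg.
Tool frame: the origin (TCP) lies midway between the tips of the shut fingers; the grasp point (between the pads) lies 19 mm behind it (env.pinch_z is the distance from the TCP to the grasp point, in m); z points along the fingers, y is the line along which they close (so a half turn about z gives the same grasp; the last joint's range is limited). The gripper opens to 95 mm and grips with 3 to 60 N. Pads are 20 mm wide; open, the fingers measure 119 mm over their backs; the gripper's body (75 mm by 180 mm) begins 59 mm behind the grasp point.
Start: joints at [-1.35, 0.491, 1.559, -0, 1.092, -0.106], TCP at [0.201, -0.592, 0.215] pointing down, gripper open.
Joint ranges: [-3.1, 3.1], [-0.84, 2.19], [0.05, 2.79], [-1.13, 4.28], [0.06, 2.93], [-2.69, 2.69]. Speed limits (rad/s): [2.22, 2.22, 2.79, 3.14, 3.14, 3.14].

### API

Orientations are given as a unit quaternion [x, y, z, w].
In Python, from workcell import readout, imaging, job, env gives the robot as it stands.
- The arm moves only by the tool arm_command, never from a script. Its argument "targets" is a list of rows, each a list of 2 entries, a list of its own where there are three numbers: the shift along the tool's x, y, z as a fraction of full scale, then the turn about the tool's z as a fraction of full scale. A call has 1 to 12 rows; each row shifts and turns the commanded pose from where the row before left it, along the tool's axes as they then stand; what a row does not reach is not made up. Full scale, the value 1, is 2.5 cm for a shift and 6 degrees for a turn. A row lasts 1/12 s, in which the tool goes at most 41.7 mm and 7.16 degrees, less where a joint would pass 70% of its speed; a pose out of reach is approached as far as the arm can. A call with a number of a shift or a turn outside -1 to 1 is refused whole. A call with a gripper value outside its range is refused whole. "claw" is the closure, from 0 (fully open) to 1 (shut), set as the call begins (left out, the last holds). The fingers move at their own pace and stop on an object; "squeeze" is the grip in N (left out, the last holds). Time passes only in rows, so rows that do not move let the fingers close. It gives the time, the measured TCP pose, the force, the opening and the grip force at its end, in the units of the state.
- readout.get_state(): the state, without advancing time (a new reading comes with each control period).
- imaging.grab_frame(name): name is "scene" or "top"; returns the picture (480x640x3 uint8, red, green, blue); there is no depth.
- imaging.camera_model(name): a dict with "K" (3x3 intrinsics, pixels), "origin" and "orientation" of the camera in the world. Camera axes: x right, y up, looking along -z (the intrinsics and any distortion apply to the point x, -y, -z); pixel columns grow to the right and rows downward; lengths in m; the calibration is good to about 2 mm. A picture is of the moment at which its call begins. camera_model takes no time and is no camera call.
- job.job_done(): hands the job in; it is judged then, once.
The state is a dict: "time_s": time; "joints": joint angles; "dq": joint speeds; "tau": joint torques, N m; "tool_pos": TCP position; "tcp_rot": TCP orientation; "contact_force": force on the tool from outside, world axes, zero at the start; "moment": the same for the moment, N m; "opening": finger opening in m; "finger_force": force on a finger pad.
Only numpy, scipy, OpenCV 4.12 (cv2) and the standard library are available. Lean on these libraries where they do the work, as an engineer would, in place of code of your own. Each camera call takes 0.05 s, during which the arm holds its last target. There are 200 camera calls.

### The job

Get the customer's presentation case ready: move the undersized boxes left in its nests into the open tray, then put every matching round box on the counter that fits the nests snugly into a nest of its own, each fully down, and leave the smaller and larger look-alikes out of the case. Only when all of them sit fully down, shut the lid; then hook the latch's wire loop over the keeper on the lid with the lever still raised, and press the lever down flat past centre so that the loop is drawn tight.

Things in the scene. Friction and masses are not known exactly. Their poses are not given: they have to be found in the camera images.
- case: fixed wooden case base; origin on the counter under the middle nest, x from latch to lid hinge (away from the robot at yaw 0), y along the nests. Deck 22 mm high, x -40 to 48 mm, y +-122 mm; in front a tongue 90 mm wide, 28 mm high bears the latch (x -170 to -40). Lid hinge line along y at x 46, height 24 mm; the open lid stands over it. Lever pivot along y at x -104, height 45 mm
- tray: fixed open light-wood tray, 190 mm along its x, 130 mm along its y, walls 30 mm high and 6 mm thick, floor about 6 mm thick; origin under its centre on the counter
- lid (a joint): angle of the glazed wooden lid: 0 shut, up to 1.75 open (leaning 10 degrees back). Stiff hinge: stays where left; 2 to 4 N at the knob moves it. 84 mm deep, 244 wide, 34 high; when shut its clear top is 58 mm above the counter, its underside 54 mm, so a box standing proud stops it
- lid_knob (a point): centre of the 20 mm brass ball knob on a stalk, 22 mm off the lid's front wall, 95 mm to the +y side of the middle. With the lid shut it is 106 mm in front of and 20 mm above the hinge line; it stands on top of the open lid
- keeper (a point): catch on the middle of the lid's front wall: a shelf 26 mm deep, 24 wide, ending in an upright lip 6 mm thick, top 7 mm above this point; slot behind the lip 19.5 mm wide, shelf floor 7 mm below. The point is where the loop bar's axis lies when tight against the lip's inside (45 mm above the counter when shut). Axes: the lid's, parallel to the case's when shut
- lever (a joint): angle of the brass latch lever: 0 flat on the tongue pointing to the robot (-x of the case), grows as raised, up to 1.75 (leaning slightly to the lid). Friction 0.06 N m and a weak opening spring (0.03 to 0.04 N m). With the loop hooked a few N at its tip draw it tight; dead centre is at about 0.44, below that it is pulled on down to 0
- lever_tip (a point): point in the thickened end of the lever, 50 mm from its pivot; the lever is 58 mm long, its end 18 mm wide (case y) and 9 mm thick
- loop_eye (a joint): loop's angle on the lever: its angle above the case's +x is loop_eye minus lever. Swings freely on a pin 16 mm from the lever's pivot (lever upright: pin nearly above the pivot; flat: 14.5 mm towards the robot, 7 mm below it). Starts leaning back to the robot on its stop (3.7); past balance it falls to the lid. Hooked with lever raised: about 1.5
- loop_bar (a point): middle of the loop's steel crossbar (7 mm thick, along the case's y), 63 mm from the loop's pin; the loop's side wires are 40 mm apart, so it passes around the keeper. A spring lets it stretch up to 4 mm
- loop_grip (a point): centre of the loop's wooden finger grip: a roller 22 mm long (along the case's y), 14 mm thick, on a stem from the crossbar; from the loop's pin it is 50 mm along the loop and 36 mm square to it, on top when the loop lies over the keeper (62 mm from the pin, 38 mm from the bar)
- nest0 (a point): floor centre of the +y end nest: round recess 51 mm wide, 12 mm deep, its floor 10 mm above the counter
- nest1 (a point): floor centre of the middle nest: round recess 51 mm wide, 12 mm deep, its floor 10 mm above the counter
- nest2 (a point): floor centre of the -y end nest: round recess 51 mm wide, 12 mm deep, its floor 10 mm above the counter
- box_a_mid (a point): round lidded wooden trinket box with inlaid top, upright, 48 mm in diameter and 40 mm tall (about 60 g); the point is its centre, 20 mm above its underside; one of the matching set that fits the nests; absent in some starts
- box_b_mid (a point): round lidded wooden trinket box with inlaid top, upright, 48 mm in diameter and 40 mm tall (about 60 g); the point is its centre, 20 mm above its underside; one of the matching set that fits the nests; absent in some starts
- box_c_mid (a point): round lidded wooden trinket box with inlaid top, upright, 48 mm in diameter and 40 mm tall (about 60 g); the point is its centre, 20 mm above its underside; one of the matching set that fits the nests; absent in some starts
- left_0_mid (a point): round lidded wooden trinket box with inlaid top, upright, 40 mm in diameter and 40 mm tall (about 45 g); the point is its centre, 20 mm above its underside; undersized, left behind in nest 0; absent in many starts
- left_1_mid (a point): round lidded wooden trinket box with inlaid top, upright, 40 mm in diameter and 40 mm tall (about 45 g); the point is its centre, 20 mm above its underside; undersized, left behind in nest 1; absent in many starts
- left_2_mid (a point): round lidded wooden trinket box with inlaid top, upright, 40 mm in diameter and 40 mm tall (about 45 g); the point is its centre, 20 mm above its underside; undersized, left behind in nest 2; absent in many starts
- box_s_mid (a point): round lidded wooden trinket box with inlaid top, upright, 40 mm in diameter and 40 mm tall (about 45 g); the point is its centre, 20 mm above its underside; undersized look-alike on the counter
- box_l_mid (a point): round lidded wooden trinket box with inlaid top, upright, 56 mm in diameter and 40 mm tall (about 80 g); the point is its centre, 20 mm above its underside; oversized look-alike on the counter
- box_m_mid (a point): round lidded wooden trinket box with inlaid top, upright, 56 mm in diameter and 40 mm tall (about 80 g); the point is its centre, 20 mm above its underside; oversized look-alike on the counter
Mind the look-alikes: they are no part of the job. What is shaped like the part that bears box_l_mid but green or purple is not meant.

How it is judged:
On the way, in this order (a step that is already met when the one before it is completed fails the run):
1. every matching box fully down in a nest, the leftovers in the tray, the lid still open (((horizontal distance between box_a_mid and nest0 below 0.0045 m and z of box_a_mid in the frame of nest0 below 0.0225 m and angle between box_a_mid's own z axis and vertical below 0.1 rad) or (horizontal distance between box_a_mid and nest1 below 0.0045 m and z of box_a_mid in the frame of nest1 below 0.0225 m and angle between box_a_mid's own z axis and vertical below 0.1 rad) or (horizontal distance between box_a_mid and nest2 below 0.0045 m and z of box_a_mid in the frame of nest2 below 0.0225 m and angle between box_a_mid's own z axis and vertical below 0.1 rad)) and ((horizontal distance between box_b_mid and nest0 below 0.0045 m and z of box_b_mid in the frame of nest0 below 0.0225 m and angle between box_b_mid's own z axis and vertical below 0.1 rad) or (horizontal distance between box_b_mid and nest1 below 0.0045 m and z of box_b_mid in the frame of nest1 below 0.0225 m and angle between box_b_mid's own z axis and vertical below 0.1 rad) or (horizontal distance between box_b_mid and nest2 below 0.0045 m and z of box_b_mid in the frame of nest2 below 0.0225 m and angle between box_b_mid's own z axis and vertical below 0.1 rad)) and ((horizontal distance between box_c_mid and nest0 below 0.0045 m and z of box_c_mid in the frame of nest0 below 0.0225 m and angle between box_c_mid's own z axis and vertical below 0.1 rad) or (horizontal distance between box_c_mid and nest1 below 0.0045 m and z of box_c_mid in the frame of nest1 below 0.0225 m and angle between box_c_mid's own z axis and vertical below 0.1 rad) or (horizontal distance between box_c_mid and nest2 below 0.0045 m and z of box_c_mid in the frame of nest2 below 0.0225 m and angle between box_c_mid's own z axis and vertical below 0.1 rad)) and x of left_0_mid in the frame of tray between -0.09 and 0.09 m and y of left_0_mid in the frame of tray between -0.06 and 0.06 m and z of left_0_mid in the frame of tray between 0.015 and 0.04 m and x of left_1_mid in the frame of tray between -0.09 and 0.09 m and y of left_1_mid in the frame of tray between -0.06 and 0.06 m and z of left_1_mid in the frame of tray between 0.015 and 0.04 m and x of left_2_mid in the frame of tray between -0.09 and 0.09 m and y of left_2_mid in the frame of tray between -0.06 and 0.06 m and z of left_2_mid in the frame of tray between 0.015 and 0.04 m and value of joint lid above 1 rad), for 0.3 s.
2. lid shut and the loop's bar behind the keeper's lip, lever still raised (value of joint lid below 0.04 rad and x of loop_bar in the frame of keeper between -0.003 and 0.016 m and z of loop_bar in the frame of keeper between -0.008 and 0.0035 m and value of joint lever above 0.8 rad), for 0.2 s.
3. lever flat with the loop drawn tight (value of joint lid below 0.04 rad and x of loop_bar in the frame of keeper between -0.003 and 0.016 m and z of loop_bar in the frame of keeper between -0.008 and 0.0035 m and value of joint lever below 0.12 rad), for 0.2 s.
At the end, for the whole second after the job is handed in: each matching box present within 4.5 mm of a nest's centre, upright and fully down (2.5 mm); each leftover at rest in the tray; no look-alike within 35 mm of a nest; lid within 0.04 rad of shut; lever within 0.12 rad of flat with the loop's bar within 5 mm of the keeper point and pulling on it (all of step 3 and ((horizontal distance between box_a_mid and nest0 below 0.0045 m and z of box_a_mid in the frame of nest0 below 0.0225 m and angle between box_a_mid's own z axis and vertical below 0.1 rad) or (horizontal distance between box_a_mid and nest1 below 0.0045 m and z of box_a_mid in the frame of nest1 below 0.0225 m and angle between box_a_mid's own z axis and vertical below 0.1 rad) or (horizontal distance between box_a_mid and nest2 below 0.0045 m and z of box_a_mid in the frame of nest2 below 0.0225 m and angle between box_a_mid's own z axis and vertical below 0.1 rad)) and ((horizontal distance between box_b_mid and nest0 below 0.0045 m and z of box_b_mid in the frame of nest0 below 0.0225 m and angle between box_b_mid's own z axis and vertical below 0.1 rad) or (horizontal distance between box_b_mid and nest1 below 0.0045 m and z of box_b_mid in the frame of nest1 below 0.0225 m and angle between box_b_mid's own z axis and vertical below 0.1 rad) or (horizontal distance between box_b_mid and nest2 below 0.0045 m and z of box_b_mid in the frame of nest2 below 0.0225 m and angle between box_b_mid's own z axis and vertical below 0.1 rad)) and ((horizontal distance between box_c_mid and nest0 below 0.0045 m and z of box_c_mid in the frame of nest0 below 0.0225 m and angle between box_c_mid's own z axis and vertical below 0.1 rad) or (horizontal distance between box_c_mid and nest1 below 0.0045 m and z of box_c_mid in the frame of nest1 below 0.0225 m and angle between box_c_mid's own z axis and vertical below 0.1 rad) or (horizontal distance between box_c_mid and nest2 below 0.0045 m and z of box_c_mid in the frame of nest2 below 0.0225 m and angle between box_c_mid's own z axis and vertical below 0.1 rad)) and x of left_0_mid in the frame of tray between -0.09 and 0.09 m and y of left_0_mid in the frame of tray between -0.06 and 0.06 m and z of left_0_mid in the frame of tray between 0.015 and 0.04 m and x of left_1_mid in the frame of tray between -0.09 and 0.09 m and y of left_1_mid in the frame of tray between -0.06 and 0.06 m and z of left_1_mid in the frame of tray between 0.015 and 0.04 m and x of left_2_mid in the frame of tray between -0.09 and 0.09 m and y of left_2_mid in the frame of tray between -0.06 and 0.06 m and z of left_2_mid in the frame of tray between 0.015 and 0.04 m and horizontal distance between each of box_s_mid, box_l_mid, box_m_mid and nest0 above 0.035 m and horizontal distance between each of box_s_mid, box_l_mid, box_m_mid and nest1 above 0.035 m and horizontal distance between each of box_s_mid, box_l_mid, box_m_mid and nest2 above 0.035 m and linear speed of each of box_a, box_b, box_c, left_0, left_1, left_2 below 0.02 m/s and distance between loop_bar and keeper below 0.005 m and contact force between loop and lid above 1 N); the robot touches nothing.
Of box_a, box_b, box_c only 2 to 3 are there at a start; the rules pass over those that are not, and their reading is None.
Of left_0, left_1, left_2 only 1 to 2 are there at a start; the rules pass over those that are not, and their reading is None.
At some moment in a run one of box_a, box_b, box_c may be knocked a few centimetres aside while the robot is not near it.
It also fails if it takes over 210 s, if anything falls off the work surface, if the arm or the gripper's body presses on something with over 40 N, if the wrist force passes 120 N, or if a joint passes its speed limit or range.

## Working session

There is one attempt and no reset: what is moved stays moved. The work goes in short steps, Python scripts to look and compute and a tool call to move; the robot and the scene stay as the last step left them, time stands still between calls to the robot, and variables do not carry over. Pictures are saved under pics/ and viewed, at most 14 in all, crops included, and the job is handed in when it is done.

Besides the shell and the picture viewer there is one more tool, called after ">>>" by a JSON object that holds its "api" and its "payload", one argument or row to a line. arm_command: Moves the arm, as the interface text tells. Shift numbers are shares of 2.5 cm and turn numbers shares of 6 degrees, none past 1 either way. Its arguments: {"type":"object","properties":{"targets":{"type":"array","items":{"type":"array"}},"claw":{"type":"number"},"squeeze":{"type":"number"}},"required":["targets"]}

```bash
mkdir -p pics && ls
python3 - <<'E'
from workcell import readout, imaging, job, env
import cv2
print(readout.get_state())
for n in ("scene","top"):
    m=imaging.camera_model(n); print(n,m)
    cv2.imwrite(f"pics/{n}0.png",imaging.grab_frame(n)[:,:,::-1])
print(env.pinch_z)
E
```

```text
pics
{'time_s': 0.0, 'joints': array([-1.34958746e+00,  4.91560251e-01,  1.55944011e+00, -1.95739101e-05,
        1.09167965e+00, -1.05590954e-01]), 'dq': array([ 5.86106625e-04, -8.46333215e-05,  5.64938306e-04, -9.84035898e-05,
        7.25674187e-06,  2.61828727e-04]), 'tau': array([-8.49494591e-04, -6.12652588e+01, -2.58179158e+01,  6.91869110e-02,
        4.82787704e-02, -1.24892977e-04]), 'tool_pos': array([ 0.20060433, -0.59168402,  0.21406453]), 'tcp_rot': array([ 9.86679030e-01,  1.62678198e-01, -4.00799327e-05, -5.42267577e-04]), 'contact_force': array([ 0.07181697, -0.33727285,  0.25336045]), 'moment': array([0.05083628, 0.00856633, 0.00893836]), 'finger_force': 0.0, 'opening': 0.09509725282919824}
scene {'K': array([[475.21039404,   0.        , 327.68454594],
       [  0.        , 475.21039404, 234.27344847],
       [  0.        ,   0.        ,   1.        ]]), 'origin': array([1.1314189 , 0.34939441, 0.98404684]), 'orientation': array([0.17406554, 0.2598104 , 0.79202518, 0.52430512])}
top {'K': array([[534.04102044,   0.        , 323.6371715 ],
       [  0.        , 534.04102044, 240.29698064],
       [  0.        ,   0.        ,   1.        ]]), 'origin': array([0.40465743, 0.07677084, 1.10758983]), 'orientation': array([-0.03474312,  0.03954702,  0.71348453, -0.69869076])}
0.0188
```

View pics/top0.png

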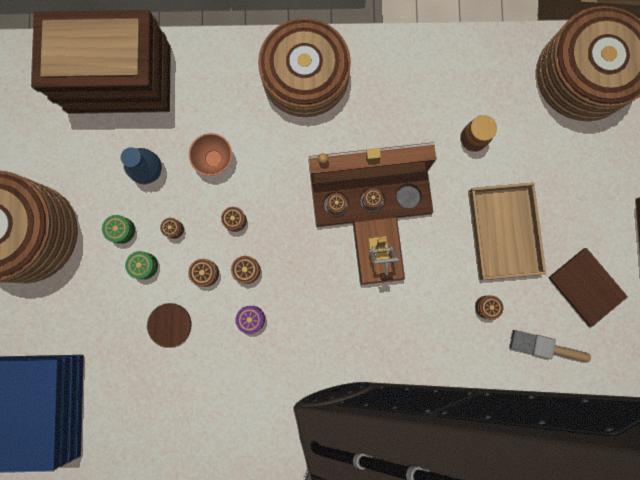

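View pics/scene0.png

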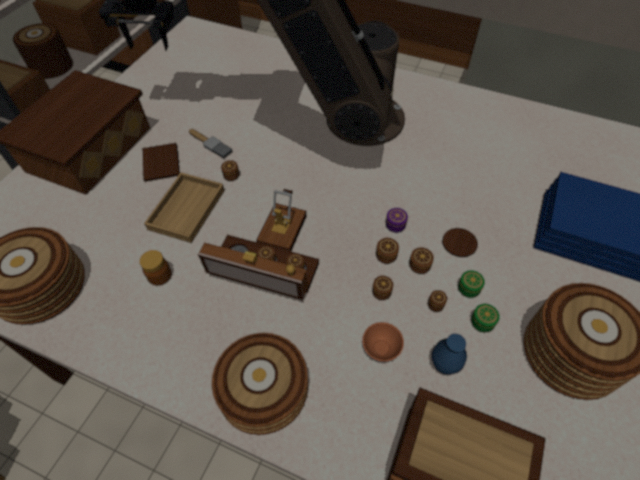

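```bash
cat > h.py <<'E'
import numpy as np, cv2
from scipy.spatial.transform import Rotation as R
from workcell import readout, imaging, job, env
def ray(n,u,v):
    m=imaging.camera_model(n);K=m["K"]
    d=np.array([(u-K[0,2])/K[0,0],-(v-K[1,2])/K[1,1],-1.])
    return np.array(m["origin"]),R.from_quat(m["orientation"]).apply(d)
def plane(n,u,v,z):
    o,d=ray(n,u,v); return o+d*(z-o[2])/d[2]
def proj(n,p):
    m=imaging.camera_model(n)
    c=R.from_quat(m["orientation"]).inv().apply(np.asarray(p,float)-m["origin"])
    q=m["K"]@np.array([c[0],-c[1],-c[2]]);return q[:2]/q[2]
def tri(a,b):
    (o1,d1),(o2,d2)=ray("top",*a),ray("scene",*b)
    s=np.linalg.lstsq(np.c_[d1,-d2],o2-o1,rcond=None)[0]
    p,q=o1+d1*s[0],o2+d2*s[1];return (p+q)/2,np.linalg.norm(p-q)
def grab(n,f=None):
    i=imaging.grab_frame(n)[:,:,::-1].copy()
    if f: cv2.imwrite(f,i)
    return i
def blobs(n,img,lo=60,amin=80,amax=2500):
    hsv=cv2.cvtColor(img,cv2.COLOR_BGR2HSV)
    m=((hsv[:,:,1]>lo)|(hsv[:,:,2]<90)).astype(np.uint8)
    k,l,s,c=cv2.connectedComponentsWithStats(m)
    return [(c[i],s[i],l==i) for i in range(1,k) if amin<s[i][4]<amax]
E
python3 - <<'E'
from h import *
t=cv2.imread("pics/top0.png");s=cv2.imread("pics/scene0.png")
for n,im in(("top",t),("scene",s)):
  for c,st,m in blobs(n,im):
    p=plane(n,*c,0.02)
    cn=max(cv2.findContours(m.astype(np.uint8),0,1)[0],key=cv2.contourArea)
    if len(cn)<5: continue
    e=cv2.fitEllipse(cn); sc=np.linalg.norm(plane(n,c[0]+1,c[1],.03)-plane(n,c[0],c[1],.03))
    print(n,c.round(1),st[4],np.array(e[1]).round(1),"axes mm",(np.array(e[1])*sc*1000).round(1),p.round(3))
a=cv2.resize(t[190:340,90:270],None,fx=3,fy=3,interpolation=2)
b=cv2.resize(t[140:290,300:440],None,fx=3,fy=3,interpolation=2)
cv2.imwrite("pics/crop1.png",cv2.resize(np.hstack([a,b]),(798,375)))
E
```

```text
top [608.8  52.9] 193 [14.3 15.4] axes mm [30.3 32.7] [ 0.909 -0.549  0.02 ]
top [303.9  59.5] 145 [12.6 12.9] axes mm [26.6 27.2] [0.906 0.102 0.02 ]
top [478.5 132.8] 944 [28.2 40.8] axes mm [58.7 84.8] [ 0.739 -0.261  0.02 ]
top [209.9 154. ] 1468 [42.  42.7] axes mm [86.4 87.9] [0.705 0.301 0.02 ]
top [141.3 164.9] 1126 [32.6 42.4] axes mm [66.9 87. ] [0.684 0.443 0.02 ]
top [637.9 217.8] 142 [ 3.  78.1] axes mm [  6.1 160.2] [ 0.553 -0.581  0.02 ]
top [233.4 218.9] 495 [22.9 25.7] axes mm [46.5 52.3] [0.567 0.253 0.02 ]
top [118.2 229.1] 739 [27.1 32.8] axes mm [54.9 66.4] [0.551 0.488 0.02 ]
top [171.6 228. ] 378 [19.  23.4] axes mm [38.6 47.4] [0.551 0.379 0.02 ]
top [141.3 265.2] 721 [27.1 31.9] axes mm [54.5 64.2] [0.476 0.44  0.02 ]
top [245.2 269.5] 648 [27.1 28.6] axes mm [54.6 57.6] [0.463 0.229 0.02 ]
top [203.1 272.5] 678 [27.2 29.9] axes mm [54.6 60.2] [0.459 0.314 0.02 ]
top [488.9 307.1] 543 [23.6 27.4] axes mm [47.4 55. ] [ 0.376 -0.264  0.02 ]
top [168.9 324.9] 1502 [42.2 43.5] axes mm [83.9 86.5] [0.355 0.383 0.02 ]
top [249.9 319.3] 632 [26.8 28.4] axes mm [53.5
[... 876 characters left out ...]

scene [382.1 287.4] 420 [20.3 24.5] axes mm [46.8 56.4] [0.567 0.252 0.02 ]
scene [436.7 300.6] 331 [17.7 21.9] axes mm [40.1 49.6] [0.551 0.378 0.02 ]
scene [484.2 317.7] 639 [27.  28.4] axes mm [59.9 62.9] [0.551 0.487 0.02 ]
scene [599.3 325.5] 190 [12.2 17.6] axes mm [26.8 38.7] [0.47  0.726 0.02 ]
scene [382.6 341.6] 1336 [39.3 41.5] axes mm [84.1 88.8] [0.694 0.297 0.02 ]
scene [ 41.2 362. ] 1064 [ 16.5 106.8] axes mm [ 34.1 221.5] [ 1.017 -0.349  0.02 ]
scene [448.8 354.9] 1178 [34.9 41.7] axes mm [73.5 87.8] [0.667 0.436 0.02 ]
scene [258.7 374.6] 163 [12.9 14.2] axes mm [26.5 29. ] [0.863 0.084 0.02 ]
scene [  6.6 437.7] 1078 [18.9 84.8] axes mm [ 35.7 160.1] [ 1.16  -0.301  0.02 ]
```

View pics/crop1.png

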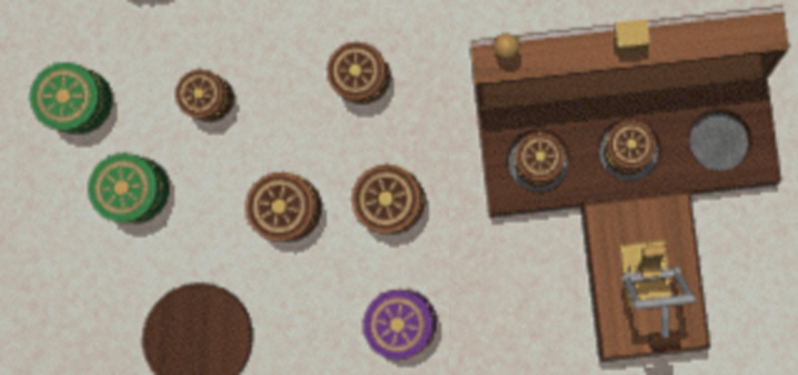

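```bash
cat >> h.py <<'E'
def case_fit(px):
    from scipy.optimize import least_squares
    def w(q,p): c,s=np.cos(q[2]),np.sin(q[2]); return np.array([q[0]+c*p[0]-s*p[1],q[1]+s*p[0]+c*p[1],p[2]])
    f=lambda q: np.concatenate([proj(n,w(q,p))-uv for n,p,uv in px])
    r=least_squares(f,[.6,-.05,0.]); return r.x,f(r.x).reshape(-1,2)
def togo(p,yaw=None):
    s=readout.get_state();r=R.from_quat(s["tcp_rot"])
    d=r.inv().apply(np.asarray(p)-s["tool_pos"])/0.025
    x=r.apply([1,0,0]);a=np.degrees(np.arctan2(x[1],x[0]))
    print("tcp",s["tool_pos"].round(4),"tool-x yaw deg",a.round(1),"shift units",d.round(2),"turn", None if yaw is None else round(-((yaw-a+90)%180-90)/6,2),"F",s["contact_force"].round(1),"open",round(s["opening"],4),"t",round(s["time_s"],1),"j",s["joints"].round(2))
E
python3 - <<'E'
from h import *
px=[("top",(-.04,.122,.022),(316.8,226.8)),("top",(-.04,-.122,.022),(432.7,213.6)),("top",(-.17,.045,.028),(361.3,284.4)),("top",(-.17,-.045,.028),(404.2,279.2)),("top",(-.04,.045,.028),(354.1,222.8)),("top",(-.04,-.045,.028),(396.6,217.6))]
q,e=case_fit(px);print("case",q,np.degrees(q[2]));print(e.round(1))
t=cv2.imread("pics/top0.png");s=cv2.imread("pics/scene0.png")
hsv=cv2.cvtColor(t,cv2.COLOR_BGR2HSV)
m=((hsv[:,:,1]<60)&(hsv[:,:,2]>60)).astype(np.uint8); m[:, :388]=0;m[:,428:]=0;m[:182]=0;m[212:]=0
k,l,st,c=cv2.connectedComponentsWithStats(m);
for i in range(1,k):
  if st[i][4]>50: print("nest2?",c[i],st[i],plane("top",*c[i],.01),plane("top",*c[i],.022))
for nm,(u,v) in dict(l0=(336.4,202.7),l1=(372.6,197.8)).items(): print(nm,plane("top",u,v,.05))
tr=np.array([plane("top",u,v,.03)[:2] for u,v in((471,187),(533,183),(545,276),(482,281))]);print("tray",tr.mean(0),tr, np.linalg.norm(np.diff(tr,axis=0),axis=1))
togo((.376,-.2635,.15),0)
a=cv2.resize(s[170:310,180:330],None,fx=4,fy=4,interpolation=2);cv2.imwrite("pics/crop2.png",a)
E
```

```text
case [ 0.59896908 -0.03409173  0.09273989] 5.313604233978642
[[-1.  -0.3]
 [ 0.9 -0.4]
 [-0.4  1. ]
 [ 1.   1.1]
 [-0.9 -0.9]
 [ 0.3 -0.6]]
nest2? [407.8353222  196.51312649] [396 186  24  22 419] [ 0.60859021 -0.10953908  0.01      ] [ 0.60636061 -0.10750215  0.022     ]
l0 [0.59146717 0.04117095 0.05      ]
l1 [ 0.59996642 -0.03179981  0.05      ]
tray [ 0.52890521 -0.3070083 ] [[ 0.62206286 -0.2367231 ]
 [ 0.62785419 -0.36485469]
 [ 0.4365404  -0.37720256]
 [ 0.42916337 -0.24925283]] [0.1282624  0.19171186 0.12816222]
tcp [ 0.2006 -0.5917  0.2141] tool-x yaw deg 18.7 shift units [ 10.86 -10.18   2.58] turn 3.12 F [ 0.4 -0.2  0.3] open 0.0952 t 0.1 j [-1.35  0.49  1.56  0.    1.09 -0.11]
```

View pics/crop2.png

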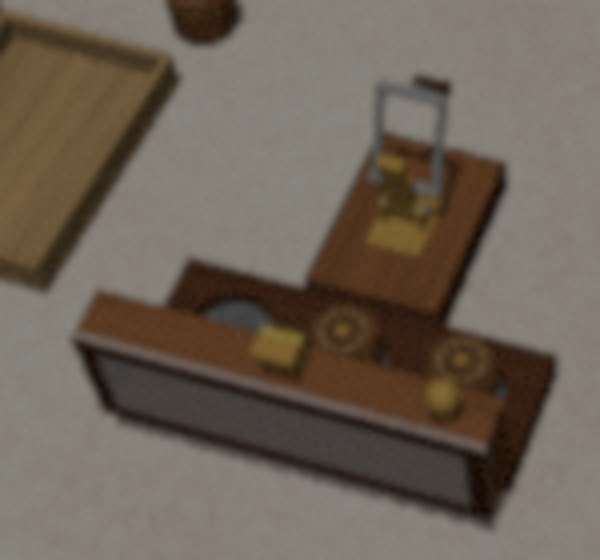

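Run:
```python
from h import *
px=[("top",(-.04,.122,.022),(316.8,226.8)),("top",(-.04,-.122,.022),(432.7,213.6)),("top",(-.17,.045,.028),(361.3,284.4)),("top",(-.17,-.045,.028),(404.2,279.2)),("top",(-.04,.045,.028),(354.1,222.8)),("top",(-.04,-.045,.028),(396.6,217.6))]
ps=[("scene",(-.04,.122,.022),(318.75,258.75)),("scene",(-.04,-.122,.022),(227.5,235.5)),("scene",(-.17,.045,.028),(306.2,211.2)),("scene",(-.17,-.045,.028),(277.5,203.75)),("scene",(-.04,.045,.028),(290.5,246.2)),("scene",(-.04,-.045,.028),(257.5,238.75))]
for P in(ps,px+ps):
  q,e=case_fit(P);print("case",q,np.degrees(q[2]));print(e.round(1).tolist())
for nm,a,b in(("knob",(323.3,158),(290.5,269.5)),("l0",(336.4,202.7),(295.1,260)),("l1",(372.6,197.8),(265.5,252.5))): print(nm,*tri(a,b))
```

```text
case [ 0.6014272  -0.03057423  0.08959775] 5.1335730878844865
[[1.4, -0.1], [0.6, -1.7], [1.6, -1.2], [-2.0, -1.9], [-0.3, 3.0], [-1.3, 1.3]]
case [ 0.59958866 -0.03290072  0.09166769] 5.252171529107287
[[-1.6, -0.6], [0.3, -0.6], [-1.0, 0.7], [0.3, 0.9], [-1.5, -1.2], [-0.3, -0.9], [0.8, -1.1], [0.1, -2.5], [0.9, -2.0], [-2.7, -2.6], [-0.8, 2.1], [-1.9, 0.4]]
knob [0.66339077 0.06731118 0.1252007 ] 0.002157590595507801
l0 [0.59206964 0.0411     0.04647899] 0.00010232661880123407
l1 [ 0.60061367 -0.03235849  0.04710577] 0.0005619652739155967
```

>>> {"api": "arm_command", "payload": {
  "targets": [
    [[0.9, -0.85, 0], 0.4],
    [[0.9, -0.85, 0], 0.4],
    [[0.9, -0.85, 0], 0.4],
    [[0.9, -0.85, 0], 0.4],
    [[0.9, -0.85, 0], 0.4],
    [[0.9, -0.85, 0], 0.4],
    [[0.9, -0.85, 0], 0.4],
    [[0.9, -0.85, 0], 0.32],
    [[0.9, -0.85, 0], 0],
    [[0.9, -0.85, 0], 0],
    [[0.9, -0.85, 0], 0],
    [[0.5, -0.5, 0], 0]
  ],
  "claw": 0,
  "squeeze": 12
}}

```text
time_s: 1.1
tool_pos: [0.4282, -0.315, 0.2145]
tcp_rot: [1.0, 0.001, 0.0, -0.0]
contact_force: [0.7, -0.2, -0.3]
opening: 0.0948
finger_force: 0.0
```

>>> {"api": "arm_command", "payload": {
  "targets": [
    [[0, 0, 0], -0.875],
    [[-0.7, -0.8, 0.6], 0],
    [[-0.7, -0.8, 0.9], 0],
    [[-0.49, -0.64, 0.9], 0],
    [[0, 0, 0.9], 0],
    [[0, 0, 0.9], 0],
    [[0, 0, 0], 0],
    [[0, 0, 0], 0],
    [[0, 0, 0], 0]
  ]
}}

```text
time_s: 1.85
tool_pos: [0.3748, -0.2661, 0.1104]
tcp_rot: [0.999, 0.046, 0.0, 0.0]
contact_force: [-0.8, -0.6, -0.4]
opening: 0.0952
finger_force: 0.0
```

Run:
```python
from h import *
i=grab("scene","pics/s1.png")
for c,st,m in blobs("scene",i):
  p=plane("scene",*c,.02)
  if st[4]<600 and p[0]<.65 and p[0]>.3: print(c.round(1),st[4],p.round(4))
togo((.376,-.2635,.017),5.25)
```

```text
[396. 220.] 433 [0.3632 0.2193 0.02  ]
[386.8 250.2] 487 [0.4623 0.2278 0.02  ]
[420.8 260.1] 514 [0.4578 0.3131 0.02  ]
[470.5 283.7] 560 [0.4761 0.4391 0.02  ]
[382.1 287.5] 412 [0.5666 0.2517 0.02  ]
[436.8 300.6] 328 [0.5503 0.3782 0.02  ]
[599.3 325.6] 189 [0.4703 0.7258 0.02  ]
tcp [ 0.3749 -0.2661  0.1107] tool-x yaw deg 5.3 shift units [ 0.05 -0.1   3.75] turn 0.0 F [ 0.1 -0.3  0. ] open 0.0949 t 1.9 j [-0.76  0.42  2.07 -0.    0.66  0.72]
```

>>> {"api": "arm_command", "payload": {
  "targets": [
    [[0.05, -0.1, 0.8], 0],
    [[0, 0, 0.9], 0],
    [[0, 0, 0.9], 0],
    [[0, 0, 0.75], 0],
    [[0, 0, 0.4], 0],
    [[0, 0, 0], 0],
    [[0, 0, 0], 0]
  ]
}}

```text
time_s: 2.48
tool_pos: [0.3758, -0.2634, 0.0165]
tcp_rot: [0.999, 0.046, 0.0, 0.0]
contact_force: [0.2, -1.1, 0.4]
opening: 0.0954
finger_force: 0.0
```

>>> {"api": "arm_command", "payload": {
  "targets": [
    [[0, 0, 0], 0],
    [[0, 0, 0], 0],
    [[0, 0, 0], 0],
    [[0, 0, 0], 0],
    [[0, 0, 0], 0],
    [[0, 0, 0], 0],
    [[0, 0, 0], 0],
    [[0, 0, 0], 0]
  ],
  "claw": 1,
  "squeeze": 12
}}

```text
time_s: 3.15
tool_pos: [0.3755, -0.2631, 0.0159]
tcp_rot: [0.999, 0.046, 0.0, 0.0]
contact_force: [-1.0, 0.3, 1.1]
opening: 0.0478
finger_force: 12.0
```

>>> {"api": "arm_command", "payload": {
  "targets": [
    [[0, 0, -0.5], 0],
    [[0, 0, -0.9], 0],
    [[0, 0, -0.9], 0],
    [[0, 0, -0.9], 0],
    [[0, 0, -0.9], 0],
    [[0, 0, -0.9], 0],
    [[0, 0, -0.5], 0],
    [[0, 0, 0], 0]
  ]
}}

```text
time_s: 3.82
tool_pos: [0.3761, -0.2636, 0.1556]
tcp_rot: [0.999, 0.046, 0.001, 0.001]
contact_force: [0.0, 0.2, -0.8]
opening: 0.0478
finger_force: 12.0
```

Run:
```python
from h import *
c,s=np.cos(.0917),np.sin(.0917);O=np.array([.6,-.033])
n2=O+np.array([s*.075,-c*.075]);print("nest2",n2)
togo((*n2,.12),5.25)
```

```text
nest2 [ 0.60686787 -0.10768489]
tcp [ 0.3761 -0.2636  0.1556] tool-x yaw deg 5.3 shift units [ 9.76 -5.37  1.43] turn 0.0 F [ 0.   0.2 -0.8] open 0.0478 t 3.8 j [-0.76  0.34  2.02 -0.    0.78  0.72]
```

>>> {"api": "arm_command", "payload": {
  "targets": [
    [[0.5, -0.3, 0], 0],
    [[0.9, -0.5, 0], 0],
    [[0.9, -0.5, 0], 0],
    [[0.9, -0.5, 0], 0],
    [[0.9, -0.5, 0], 0],
    [[0.9, -0.5, 0], 0],
    [[0.9, -0.5, 0], 0],
    [[0.9, -0.5, 0], 0],
    [[0.9, -0.5, 0], 0],
    [[0.9, -0.5, 0], 0],
    [[0.8, -0.4, 0], 0],
    [[0.36, -0.17, 0], 0]
  ]
}}

```text
time_s: 4.82
tool_pos: [0.6075, -0.1054, 0.1517]
tcp_rot: [0.999, 0.047, -0.001, -0.0]
contact_force: [-1.1, 0.3, -1.2]
opening: 0.0478
finger_force: 12.0
```

>>> {"api": "arm_command", "payload": {
  "targets": [
    [[0, 0, 0.7], 0],
    [[0, 0, 0.9], 0],
    [[0, 0, 0.9], 0],
    [[0, 0, 0.7], 0],
    [[0, 0, 0.3], 0],
    [[0, 0, 0], 0],
    [[0, 0, 0], 0]
  ]
}}

```text
time_s: 5.4
tool_pos: [0.606, -0.1073, 0.0658]
tcp_rot: [0.999, 0.046, -0.0, -0.0]
contact_force: [0.2, -0.8, 0.5]
opening: 0.0478
finger_force: 12.0
```

Run:
```python
from h import *
togo((.60687,-.10768,.028),5.25)
t=grab("top","pics/t2.png")
cv2.imwrite("pics/crop3.png",cv2.resize(t[150:300,300:440],None,fx=4,fy=4,interpolation=2))
```

```text
tcp [ 0.606  -0.1073  0.0658] tool-x yaw deg 5.2 shift units [0.04 0.02 1.51] turn -0.0 F [ 0.2 -0.8  0.5] open 0.0478 t 5.4 j [-0.28  0.65  1.72 -0.    0.77  1.2 ]
```

View pics/crop3.png

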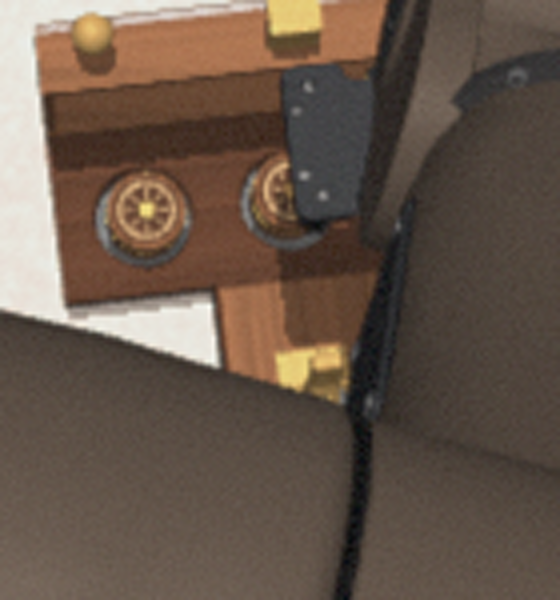

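>>> {"api": "arm_command", "payload": {
  "targets": [
    [[0.04, 0.02, 0.5], 0],
    [[0, 0, 0.4], 0],
    [[0, 0, 0.2], 0],
    [[0, 0, 0.12], 0],
    [[0, 0, 0.12], 0],
    [[0, 0, 0.12], 0],
    [[0, 0, 0], 0]
  ]
}}

```text
time_s: 6.03
tool_pos: [0.6084, -0.1088, 0.0305]
tcp_rot: [0.999, 0.046, 0.002, 0.001]
contact_force: [0.2, -7.7, 9.1]
opening: 0.0493
finger_force: 12.0
```

>>> {"api": "arm_command", "payload": {
  "targets": [
    [[0, 0.05, 0], 0],
    [[0, 0.05, 0], 0],
    [[0, 0, 0], 0]
  ]
}}

```text
time_s: 6.28
tool_pos: [0.6077, -0.1102, 0.0297]
tcp_rot: [0.999, 0.046, 0.0, 0.0]
contact_force: [1.0, -0.6, 0.3]
opening: 0.0488
finger_force: 11.8
```

>>> {"api": "arm_command", "payload": {
  "targets": [
    [[0, 0, 0.08], 0],
    [[0, 0, 0.08], 0],
    [[0, 0, 0], 0],
    [[0, 0, 0], 0]
  ]
}}

```text
time_s: 6.62
tool_pos: [0.6075, -0.11, 0.0251]
tcp_rot: [0.999, 0.046, 0.0, 0.0]
contact_force: [1.0, -2.4, -0.9]
opening: 0.0492
finger_force: 11.7
```

>>> {"api": "arm_command", "payload": {
  "targets": [
    [[0, 0, 0], 0],
    [[0, 0, 0], 0],
    [[0, 0, 0], 0],
    [[0, 0, -0.3], 0],
    [[0, 0, -0.7], 0],
    [[0, 0, -0.9], 0],
    [[0, 0, -0.9], 0],
    [[0, 0, -0.9], 0],
    [[0, 0, 0], 0]
  ],
  "claw": 0.35
}}

```text
time_s: 7.37
tool_pos: [0.609, -0.1102, 0.1226]
tcp_rot: [0.999, 0.046, 0.003, 0.001]
contact_force: [0.2, -0.8, -0.1]
opening: 0.0618
finger_force: 0.0
```

Run:
```python
from h import *
t=grab("scene","pics/s3.png")
cv2.imwrite("pics/crop4.png",cv2.resize(t[130:310,140:330],None,fx=4,fy=3.3,interpolation=2))
```

```text
(no output)
```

View pics/crop4.png

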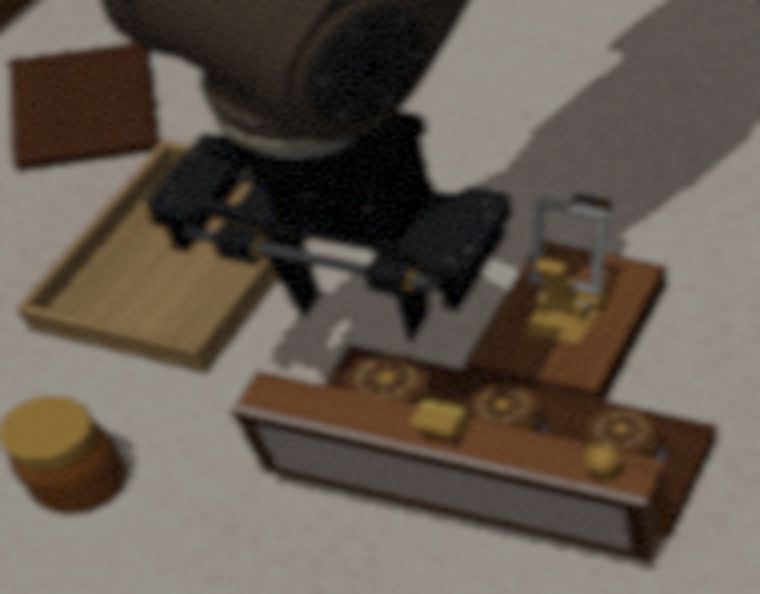

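Run:
```python
from h import *
print(plane("scene",236.25,244.5,.05),plane("scene",265.5,252.7,.05),plane("scene",295,260,.05))
togo((.6003,-.0325,.027),5.25)
```

```text
[ 0.60915212 -0.10682158  0.05      ] [ 0.6028428  -0.03118918  0.05      ] [0.59417137 0.04209054 0.05      ]
tcp [ 0.6082 -0.1101  0.1205] tool-x yaw deg 5.3 shift units [-0.04 -3.12  3.73] turn 0.0 F [-0.1  0.3 -0.4] open 0.0616 t 7.4 j [-0.29  0.58  1.68 -0.    0.88  1.19]
```

>>> {"api": "arm_command", "payload": {
  "targets": [
    [[0, -0.7, 0], 0],
    [[0, -0.9, 0], 0],
    [[-0.04, -0.9, 0], 0],
    [[0, -0.62, 0.4], 0],
    [[0, 0, 0.8], 0],
    [[0, 0, 0.9], 0],
    [[0, 0, 0.8], 0],
    [[0, 0, 0.5], 0],
    [[0, 0, 0.3], 0],
    [[0, 0, 0], 0],
    [[0, 0, 0], 0]
  ]
}}

```text
time_s: 8.33
tool_pos: [0.5993, -0.0325, 0.0255]
tcp_rot: [0.999, 0.046, -0.0, 0.0]
contact_force: [0.1, -1.2, 0.5]
opening: 0.0617
finger_force: 0.0
```

>>> {"api": "arm_command", "payload": {
  "targets": [
    [[0, 0, 0], 0],
    [[0, 0, 0], 0],
    [[0, 0, 0], 0],
    [[0, 0, 0], 0],
    [[0, 0, 0], 0]
  ],
  "claw": 1
}}

```text
time_s: 8.75
tool_pos: [0.5995, -0.0324, 0.026]
tcp_rot: [0.999, 0.046, 0.0, 0.0]
contact_force: [-0.8, 0.0, 4.0]
opening: 0.0398
finger_force: 12.0
```

>>> {"api": "arm_command", "payload": {
  "targets": [
    [[0, 0, -0.4], 0],
    [[0, 0, -0.8], 0],
    [[0, 0, -0.9], 0],
    [[0, 0, -0.9], 0],
    [[0, 0, -0.9], 0],
    [[0, 0, -0.9], 0],
    [[0, 0, 0], 0]
  ]
}}

```text
time_s: 9.33
tool_pos: [0.6008, -0.0325, 0.1503]
tcp_rot: [0.999, 0.046, 0.003, 0.001]
contact_force: [0.3, -0.1, -0.5]
opening: 0.0399
finger_force: 12.0
```

Run:
```python
from h import *
togo((.56,-.315,.1),5.25)
```

```text
tcp [ 0.6008 -0.0325  0.1503] tool-x yaw deg 5.3 shift units [-2.68 11.1   2.01] turn 0.0 F [ 0.3 -0.1 -0.5] open 0.0399 t 9.3 j [-0.16  0.53  1.69 -0.    0.92  1.32]
```

>>> {"api": "arm_command", "payload": {
  "targets": [
    [[-0.1, 0.6, 0], 0],
    [[-0.24, 0.97, 0], 0],
    [[-0.24, 0.97, 0], 0],
    [[-0.24, 0.97, 0], 0],
    [[-0.24, 0.97, 0], 0],
    [[-0.24, 0.97, 0], 0],
    [[-0.24, 0.97, 0], 0],
    [[-0.24, 0.97, 0], 0],
    [[-0.24, 0.97, 0], 0],
    [[-0.24, 0.97, 0], 0],
    [[-0.2, 0.97, 0], 0],
    [[-0.1, 0.6, 0], 0]
  ]
}}

```text
time_s: 10.33
tool_pos: [0.5598, -0.3116, 0.1453]
tcp_rot: [0.999, 0.045, -0.0, 0.0]
contact_force: [0.7, -0.5, -0.5]
opening: 0.0399
finger_force: 12.0
```

>>> {"api": "arm_command", "payload": {
  "targets": [
    [[0, 0, 0], 0],
    [[0, 0, 0.8], 0],
    [[0, 0, 0.9], 0],
    [[0, 0, 0.9], 0],
    [[0, 0, 0.9], 0],
    [[0, 0, 0.9], 0],
    [[0, 0, 0.4], 0],
    [[0, 0, 0.1], 0],
    [[0, 0, 0], 0],
    [[0, 0, 0], 0]
  ]
}}

```text
time_s: 11.17
tool_pos: [0.561, -0.3094, 0.0237]
tcp_rot: [0.999, 0.046, 0.0, 0.0]
contact_force: [-0.2, -0.5, 0.0]
opening: 0.0396
finger_force: 12.0
```

Release, lift and look from above while the arm is off the case.

>>> {"api": "arm_command", "payload": {
  "targets": [
    [[0, 0, 0], 0],
    [[0, 0, 0], 0],
    [[0, 0, 0], 0],
    [[0, 0, -0.3], 0],
    [[0, 0, -0.8], 0],
    [[0, 0, -0.9], 0],
    [[0, 0, -0.9], 0],
    [[0, 0, -0.9], 0],
    [[0, 0, -0.9], 0],
    [[0, 0, 0], 0]
  ],
  "claw": 0.35
}}

```text
time_s: 12.0
tool_pos: [0.5619, -0.3105, 0.1457]
tcp_rot: [0.999, 0.046, 0.003, 0.002]
contact_force: [-0.3, 0.2, 1.0]
opening: 0.062
finger_force: 0.0
```

Run:
```python
from h import *
t=grab("top","pics/t5.png")
for c,st,m in blobs("top",t):
  p=plane("top",*c,.02)
  if st[4]<800 and .3<p[0]<.65: print(c.round(1),st[4],p.round(4))
togo((.5915,.0412,.15),5.25)
cv2.imwrite("pics/crop5.png",cv2.resize(t[140:300,300:460],(800,600),interpolation=2)[:,:])
```

```text
[233.2 218.7] 482 [0.5678 0.2529 0.02  ]
[118. 229.] 723 [0.5514 0.4887 0.02  ]
[171.5 227.8] 370 [0.5515 0.3794 0.02  ]
[141.1 265.1] 707 [0.4763 0.4403 0.02  ]
[245.1 269.4] 640 [0.4631 0.2291 0.02  ]
[203.1 272.4] 673 [0.4587 0.3146 0.02  ]
[249.8 319.3] 627 [0.3624 0.2203 0.02  ]
tcp [ 0.5613 -0.3101  0.1434] tool-x yaw deg 5.3 shift units [  2.49 -13.88  -0.3 ] turn 0.0 F [-0.2  0.5  0.5] open 0.0618 t 12.1 j [-0.61  0.59  1.59 -0.    0.96  0.87]
```

View pics/crop5.png

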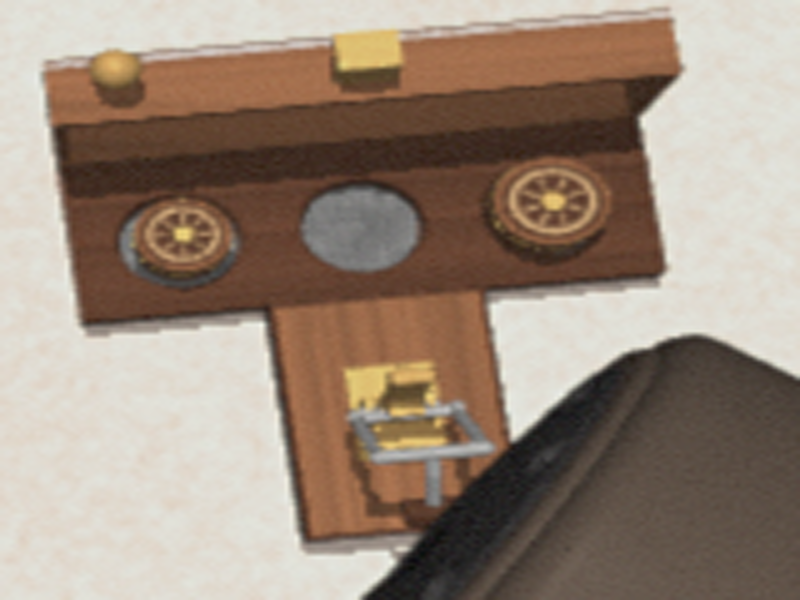

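Run:
```python
from h import *
print("M2",plane("top",410.8,193.6,.05),tri((410.8,193.6),(236.25,244.5)))
t=cv2.imread("pics/t5.png")
hsv=cv2.cvtColor(t,cv2.COLOR_BGR2HSV)
m=((hsv[:,:,1]<60)&(hsv[:,:,2]>60)).astype(np.uint8); m[:,:355]=0;m[:,390:]=0;m[:186]=0;m[216:]=0
k,l,st,c=cv2.connectedComponentsWithStats(m);i=1+st[1:,4].argmax()
print("nest1",c[i],st[i],(plane("top",*c[i],.01)+plane("top",*c[i],.022))/2)
print("l0",plane("top",336.6,202.4,.05))
```

```text
M2 [ 0.60697918 -0.10894285  0.05      ] (array([ 0.60739718, -0.10902371,  0.04662094]), np.float64(0.0010919741935961234))
nest1 [371.6369863  200.30136986] [360 189  24  24 438] [ 0.60102988 -0.03313098  0.016     ]
l0 [0.59206876 0.04075514 0.05      ]
```

>>> {"api": "arm_command", "payload": {
  "targets": [
    [[0.1, -0.5, -0.05], 0],
    [[0.2, -1, -0.05], 0],
    [[0.2, -1, -0.05], 0],
    [[0.2, -1, -0.05], 0],
    [[0.2, -1, -0.05], 0],
    [[0.2, -1, -0.05], 0],
    [[0.2, -1, 0], 0],
    [[0.2, -1, 0], 0],
    [[0.2, -1, 0], 0],
    [[0.2, -1, 0], 0],
    [[0.2, -1, 0], 0],
    [[0.2, -1, 0], 0]
  ]
}}

```text
time_s: 13.05
tool_pos: [0.5905, -0.0159, 0.1468]
tcp_rot: [0.999, 0.046, -0.001, -0.0]
contact_force: [-0.3, 0.6, 0.3]
opening: 0.062
finger_force: 0.0
```

>>> {"api": "arm_command", "payload": {
  "targets": [
    [[0.2, -1, 0], 0],
    [[0.1, -0.9, 0], 0],
    [[0, -0.4, 0], 0],
    [[0, 0, 0], 0],
    [[0, 0, 0], 0],
    [[0, 0, 0], 0]
  ]
}}

```text
time_s: 13.55
tool_pos: [0.5934, 0.0391, 0.1476]
tcp_rot: [0.999, 0.046, -0.0, 0.0]
contact_force: [0.2, 0.2, -0.0]
opening: 0.0619
finger_force: 0.0
```

Run:
```python
from h import *
togo((.5915,.0412,.026),5.25)
```

```text
tcp [0.5934 0.0391 0.1476] tool-x yaw deg 5.2 shift units [-0.06 -0.09  4.86] turn -0.0 F [ 0.2  0.2 -0. ] open 0.0619 t 13.6 j [-0.05  0.52  1.71 -0.    0.91  1.43]
```

>>> {"api": "arm_command", "payload": {
  "targets": [
    [[-0.06, -0.09, 0.7], 0],
    [[0, 0, 0.9], 0],
    [[0, 0, 0.9], 0],
    [[0, 0, 0.9], 0],
    [[0, 0, 0.8], 0],
    [[0, 0, 0.4], 0],
    [[0, 0, 0.26], 0],
    [[0, 0, 0], 0],
    [[0, 0, 0], 0]
  ]
}}

```text
time_s: 14.3
tool_pos: [0.5922, 0.0416, 0.0269]
tcp_rot: [0.999, 0.046, 0.0, 0.0]
contact_force: [0.7, 0.2, -0.4]
opening: 0.0615
finger_force: 0.0
```

>>> {"api": "arm_command", "payload": {
  "targets": [
    [[0, 0, 0], 0],
    [[0, 0, 0], 0],
    [[0, 0, 0], 0],
    [[0, 0, 0], 0],
    [[0, 0, 0], 0]
  ],
  "claw": 1
}}

```text
time_s: 14.72
tool_pos: [0.5922, 0.0421, 0.0269]
tcp_rot: [0.999, 0.046, 0.0, 0.0]
contact_force: [0.0, -1.0, 4.2]
opening: 0.0399
finger_force: 12.0
```

>>> {"api": "arm_command", "payload": {
  "targets": [
    [[0, 0, -0.4], 0],
    [[0, 0, -0.8], 0],
    [[0, 0, -0.9], 0],
    [[0, 0, -0.9], 0],
    [[0, 0, -0.9], 0],
    [[0, 0, -0.9], 0],
    [[0, 0, 0], 0]
  ]
}}

```text
time_s: 15.3
tool_pos: [0.5934, 0.0421, 0.1512]
tcp_rot: [0.999, 0.046, 0.003, 0.0]
contact_force: [0.7, 0.3, 0.7]
opening: 0.0397
finger_force: 12.0
```

Run:
```python
from h import *
togo((.488,-.313,.15),5.25)
```

```text
tcp [0.5934 0.0421 0.1512] tool-x yaw deg 5.3 shift units [-5.5  13.76  0.02] turn 0.0 F [0.7 0.3 0.7] open 0.0397 t 15.3 j [-0.04  0.52  1.71 -0.    0.91  1.44]
```

>>> {"api": "arm_command", "payload": {
  "targets": [
    [[0, 0.6, 0], 0],
    [[0, 1, 0], 0],
    [[0, 1, 0], 0],
    [[0, 1, 0], 0],
    [[0, 1, 0], 0],
    [[0, 1, 0], 0],
    [[-0.1, 1, 0], 0],
    [[-0.5, 0.9, 0], 0],
    [[-0.7, 0.9, 0], 0],
    [[-0.8, 0.9, 0], 0],
    [[-0.8, 0.9, 0], 0],
    [[-0.8, 0.9, 0], 0]
  ]
}}

```text
time_s: 16.3
tool_pos: [0.524, -0.2435, 0.1463]
tcp_rot: [0.999, 0.046, -0.0, -0.0]
contact_force: [0.5, -0.4, 0.1]
opening: 0.0397
finger_force: 12.0
```

>>> {"api": "arm_command", "payload": {
  "targets": [
    [[-0.8, 0.9, 0], 0],
    [[-0.6, 0.9, 0], 0],
    [[-0.3, 0.5, 0], 0],
    [[0, 0, 0], 0],
    [[0, 0, 0.8], 0],
    [[0, 0, 0.9], 0],
    [[0, 0, 0.9], 0],
    [[0, 0, 0], 0],
    [[0, 0, 0], 0]
  ]
}}

```text
time_s: 17.05
tool_pos: [0.4884, -0.3029, 0.0809]
tcp_rot: [0.999, 0.046, -0.001, -0.001]
contact_force: [0.6, 0.2, 0.1]
opening: 0.0397
finger_force: 12.0
```

Run:
```python
from h import *
togo((.488,-.313,.024),5.25)
```

```text
tcp [ 0.4884 -0.3029  0.0809] tool-x yaw deg 5.3 shift units [-0.05  0.41  2.28] turn 0.01 F [0.6 0.2 0.1] open 0.0397 t 17.1 j [-0.67  0.59  1.81  0.    0.74  0.81]
```

>>> {"api": "arm_command", "payload": {
  "targets": [
    [[-0.05, 0.4, 0.3], 0],
    [[0, 0, 0.7], 0],
    [[0, 0, 0.7], 0],
    [[0, 0, 0.4], 0],
    [[0, 0, 0.17], 0],
    [[0, 0, 0], 0],
    [[0, 0, 0], 0]
  ]
}}

```text
time_s: 17.63
tool_pos: [0.4882, -0.3143, 0.0253]
tcp_rot: [0.999, 0.046, 0.0, 0.0]
contact_force: [0.1, -0.4, -0.9]
opening: 0.0396
finger_force: 12.0
```

>>> {"api": "arm_command", "payload": {
  "targets": [
    [[0, 0, 0], 0],
    [[0, 0, 0], 0],
    [[0, 0, 0], 0],
    [[0, 0, -0.3], 0],
    [[0, 0, -0.8], 0],
    [[0, 0, -0.9], 0],
    [[0, 0, -0.9], 0],
    [[0, 0, -0.9], 0],
    [[0, 0, -0.9], 0],
    [[0, 0, -0.6], 0],
    [[0, 0, 0], 0]
  ],
  "claw": 0.3
}}

```text
time_s: 18.55
tool_pos: [0.4888, -0.3147, 0.161]
tcp_rot: [0.999, 0.046, 0.002, 0.002]
contact_force: [-0.3, -0.2, -0.1]
opening: 0.0666
finger_force: 0.0
```

Run:
```python
from h import *
t=grab("scene","pics/s6.png")
for c,st,m in blobs("scene",t):
  p=plane("scene",*c,.02)
  if st[4]<600 and .3<p[0]<.65: print(c.round(1),st[4],p.round(4))
t=grab("top","pics/t6.png")
for c,st,m in blobs("top",t):
  p=plane("top",*c,.02)
  if st[4]<700 and .3<p[0]<.65: print(c.round(1),st[4],p.round(4))
togo((.5675,.2525,.16),5.25)
```

```text
[396. 220.] 430 [0.3632 0.2193 0.02  ]
[386.8 250.2] 485 [0.4624 0.2278 0.02  ]
[420.8 260.1] 513 [0.4578 0.3131 0.02  ]
[470.5 283.7] 561 [0.476  0.4391 0.02  ]
[382.1 287.4] 413 [0.5666 0.2516 0.02  ]
[436.8 300.6] 328 [0.5504 0.3782 0.02  ]
[599.2 325.6] 192 [0.4703 0.7257 0.02  ]
[233.3 218.8] 487 [0.5676 0.2528 0.02  ]
[171.5 227.8] 371 [0.5514 0.3794 0.02  ]
[245.1 269.5] 642 [0.463  0.2292 0.02  ]
[203.1 272.5] 674 [0.4586 0.3145 0.02  ]
[249.9 319.3] 633 [0.3623 0.2201 0.02  ]
tcp [ 0.4878 -0.3139  0.1576] tool-x yaw deg 5.3 shift units [  5.25 -22.27  -0.11] turn 0.0 F [ 0.9  0.2 -0.2] open 0.0666 t 18.6 j [-0.69  0.49  1.74 -0.    0.91  0.79]
```

>>> {"api": "arm_command", "payload": {
  "targets": [
    [[0.5, -0.5, 0], 0],
    [[0.8, -0.97, 0], 0],
    [[0.8, -0.97, 0], 0],
    [[0.8, -0.97, 0], 0],
    [[0.8, -0.97, 0], 0],
    [[0.8, -0.97, 0], 0],
    [[0.5, -0.97, 0], 0],
    [[0.25, -0.97, 0], 0],
    [[0, -0.97, 0], 0],
    [[0, -0.97, 0], 0],
    [[0, -0.97, 0], 0],
    [[0, -0.97, 0], 0]
  ],
  "claw": 0.2
}}

```text
time_s: 19.65
tool_pos: [0.5921, -0.0226, 0.1556]
tcp_rot: [0.999, 0.046, -0.001, -0.0]
contact_force: [1.0, -0.3, -0.0]
opening: 0.0757
finger_force: 0.0
```

>>> {"api": "arm_command", "payload": {
  "targets": [
    [[0, -0.97, 0], 0],
    [[0, -0.97, 0], 0],
    [[0, -0.97, 0], 0],
    [[0, -0.97, 0], 0],
    [[0, -0.97, 0], 0],
    [[0, -0.97, 0], 0],
    [[0, -0.97, 0], 0],
    [[0, -0.97, 0.5], 0],
    [[0, -0.97, 0.7], 0],
    [[0, -0.97, 0.7], 0],
    [[0, 0, 0.7], 0],
    [[0, 0, 0], 0]
  ]
}}

```text
time_s: 20.65
tool_pos: [0.5683, 0.2182, 0.0877]
tcp_rot: [0.999, 0.047, -0.003, 0.001]
contact_force: [0.1, -0.2, -0.1]
opening: 0.0758
finger_force: 0.0
```

Run:
```python
from h import *
togo((.5672,.2522,.017),5.25)
```

```text
tcp [0.5683 0.2182 0.0877] tool-x yaw deg 5.4 shift units [ 0.1  -1.36  2.83] turn 0.02 F [ 0.1 -0.2 -0.1] open 0.0758 t 20.6 j [ 0.26  0.62  1.72 -0.    0.81  1.74]
```

>>> {"api": "arm_command", "payload": {
  "targets": [
    [[0.05, -0.7, 0], 0],
    [[0.05, -0.55, 0], 0],
    [[0, 0, 0.3], 0],
    [[0, 0, 0.7], 0],
    [[0, 0, 0.7], 0],
    [[0, 0, 0.7], 0],
    [[0, 0, 0.4], 0],
    [[0, 0, 0], 0],
    [[0, 0, 0], 0]
  ]
}}

```text
time_s: 21.4
tool_pos: [0.5704, 0.2486, 0.0221]
tcp_rot: [0.999, 0.046, -0.0, 0.0]
contact_force: [0.4, 0.0, 0.3]
opening: 0.076
finger_force: 0.0
```

>>> {"api": "arm_command", "payload": {
  "targets": [
    [[0, 0, 0], 0],
    [[0, 0, 0], 0],
    [[0, 0, 0], 0],
    [[0, 0, 0], 0],
    [[0, 0, 0], 0],
    [[0, 0, 0], 0]
  ],
  "claw": 1
}}

```text
time_s: 21.9
tool_pos: [0.5706, 0.2491, 0.0226]
tcp_rot: [0.999, 0.046, 0.0, -0.0]
contact_force: [0.3, -0.1, 4.2]
opening: 0.0475
finger_force: 12.0
```

>>> {"api": "arm_command", "payload": {
  "targets": [
    [[0, 0, -0.4], 0],
    [[0, 0, -0.8], 0],
    [[0, 0, -0.9], 0],
    [[0, 0, -0.9], 0],
    [[0, 0, -0.9], 0],
    [[0, 0, 0], 0],
    [[0, 0, 0], 0]
  ]
}}

```text
time_s: 22.48
tool_pos: [0.5707, 0.2491, 0.1212]
tcp_rot: [0.999, 0.046, 0.001, -0.0]
contact_force: [0.2, -0.8, -0.6]
opening: 0.0476
finger_force: 12.0
```

Run:
```python
from h import *
togo((.594,.042,.10),5.25)
```

```text
tcp [0.5707 0.2491 0.1212] tool-x yaw deg 5.3 shift units [0.17 8.33 0.84] turn 0.0 F [ 0.2 -0.8 -0.6] open 0.0476 t 22.5 j [ 0.31  0.59  1.66 -0.    0.89  1.78]
```

>>> {"api": "arm_command", "payload": {
  "targets": [
    [[0, 0.5, 0], 0],
    [[0, 0.9, 0], 0],
    [[0, 0.9, 0], 0],
    [[0, 0.9, 0], 0],
    [[0, 0.9, 0], 0],
    [[0.1, 0.9, 0], 0],
    [[0.1, 0.9, 0], 0],
    [[0.1, 0.9, 0], 0],
    [[0, 0.9, 0], 0],
    [[0, 0.6, 0], 0],
    [[0, 0, 0.8], 0],
    [[0, 0, 0.8], 0]
  ]
}}

```text
time_s: 23.48
tool_pos: [0.5967, 0.041, 0.0788]
tcp_rot: [0.999, 0.045, 0.0, 0.0]
contact_force: [-0.3, -0.2, -1.0]
opening: 0.0474
finger_force: 12.0
```

>>> {"api": "arm_command", "payload": {
  "targets": [
    [[0, 0, 0.4], 0],
    [[0, 0, 0], 0],
    [[0, 0, 0], 0],
    [[0, 0, 0], 0]
  ]
}}

```text
time_s: 23.82
tool_pos: [0.5971, 0.043, 0.0701]
tcp_rot: [0.999, 0.046, 0.0, 0.0]
contact_force: [-0.4, 0.3, -0.9]
opening: 0.0477
finger_force: 12.0
```

Run:
```python
from h import *
togo((.5975,.0417,.031),5.25)
```

```text
tcp [0.5971 0.043  0.0701] tool-x yaw deg 5.3 shift units [0.01 0.05 1.56] turn 0.0 F [-0.4  0.3 -0.9] open 0.0477 t 23.8 j [-0.04  0.63  1.76 -0.    0.75  1.44]
```

>>> {"api": "arm_command", "payload": {
  "targets": [
    [[0.01, 0.05, 0.4], 0],
    [[0, 0, 0.4], 0],
    [[0, 0, 0.2], 0],
    [[0, 0, 0.1], 0],
    [[0, 0, 0.1], 0],
    [[0, 0, 0.1], 0],
    [[0, 0, 0], 0]
  ]
}}

```text
time_s: 24.4
tool_pos: [0.5971, 0.0418, 0.0367]
tcp_rot: [0.999, 0.046, -0.0, 0.0]
contact_force: [0.6, -0.3, -1.0]
opening: 0.0479
finger_force: 12.0
```

>>> {"api": "arm_command", "payload": {
  "targets": [
    [[0, 0, 0.1], 0],
    [[0, 0, 0.08], 0],
    [[0, 0, 0], 0],
    [[0, 0, 0], 0]
  ]
}}

```text
time_s: 24.73
tool_pos: [0.5972, 0.0418, 0.0326]
tcp_rot: [0.999, 0.046, 0.0, 0.0]
contact_force: [0.1, -0.1, -1.3]
opening: 0.0477
finger_force: 12.0
```

>>> {"api": "arm_command", "payload": {
  "targets": [
    [[0, 0, 0], 0],
    [[0, 0, 0], 0],
    [[0, 0, 0], 0],
    [[0, 0, -0.3], 0],
    [[0, 0, -0.7], 0],
    [[0, 0, -0.9], 0],
    [[0, 0, -0.9], 0],
    [[0, 0, -0.9], 0],
    [[0, 0, -0.9], 0],
    [[0, 0, -0.5], 0],
    [[0, 0, 0], 0]
  ],
  "claw": 0.35
}}

```text
time_s: 25.65
tool_pos: [0.5983, 0.0418, 0.1635]
tcp_rot: [0.999, 0.046, 0.003, 0.0]
contact_force: [0.2, 0.0, 0.3]
opening: 0.0618
finger_force: 0.0
```

>>> {"api": "arm_command", "payload": {
  "targets": [
    [[0, -0.5, 0], 0],
    [[0, -0.9, 0], 0],
    [[0, -0.9, 0], 0],
    [[0, -0.9, 0], 0],
    [[0, -0.9, 0], 0],
    [[0, -0.9, 0], 0],
    [[0, -0.9, 0], 0],
    [[0, -0.9, 0], 0],
    [[0, 0, 0], 0]
  ]
}}

```text
time_s: 26.4
tool_pos: [0.5802, 0.2149, 0.1586]
tcp_rot: [0.999, 0.047, -0.001, -0.0]
contact_force: [-0.7, -0.1, -0.0]
opening: 0.0616
finger_force: 0.0
```

Run:
```python
from h import *
s=grab("scene","pics/s7.png");t=grab("top","pics/t7.png")
cv2.imwrite("pics/crop7.png",np.hstack([cv2.resize(t[140:300,300:440],(420,480),interpolation=2),cv2.resize(s[170:300,200:325],(375,480),interpolation=2)]))
togo((.59,.2,.16),5.25)
```

```text
tcp [0.5807 0.2121 0.1588] tool-x yaw deg 5.4 shift units [ 0.33  0.52 -0.05] turn 0.02 F [ 0.3 -0.1 -0.4] open 0.0617 t 26.5 j [ 0.24  0.54  1.64 -0.    0.97  1.72]
```

View pics/crop7.png

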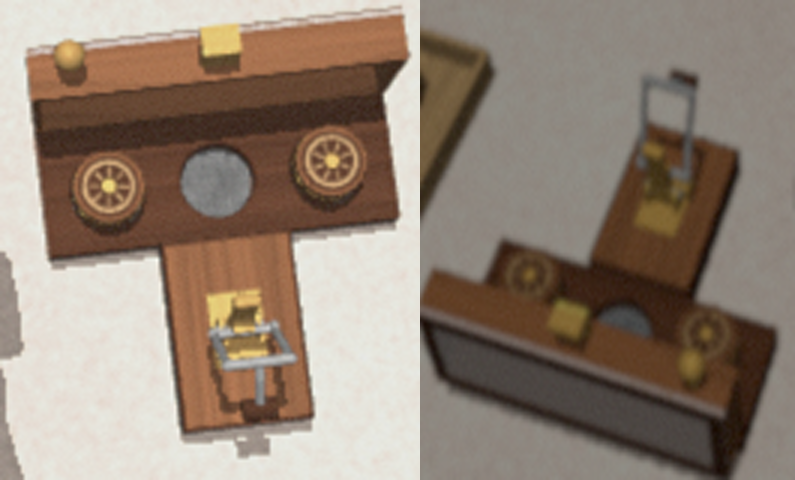

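Run:
```python
from h import *
togo((.664,.0675,.165),5.25)
c,s=np.cos(.0925),np.sin(.0925)
for th in (1.63,1.5,1.3,1.1,.9,.7,.5,.4,.3,.2,.1,0):
  a=th+.1865;x=.046-.1079*np.cos(a);z=.024+.1079*np.sin(a)
  print(th,"case x,z",round(x,4),round(z,4),"ball world",(.601+c*x-s*.095).round(4),(-.0333+s*x+c*.095).round(4))
```

```text
tcp [0.5807 0.2121 0.1588] tool-x yaw deg 5.4 shift units [ 2.78  6.07 -0.25] turn 0.02 F [ 0.3 -0.1 -0.4] open 0.0617 t 26.5 j [ 0.24  0.54  1.64 -0.    0.97  1.72]
1.63 case x,z 0.0722 0.1287 ball world 0.6642 0.068
1.5 case x,z 0.0585 0.1312 ball world 0.6504 0.0667
1.3 case x,z 0.0369 0.1315 ball world 0.629 0.0647
1.1 case x,z 0.0157 0.1276 ball world 0.6079 0.0627
0.9 case x,z -0.0042 0.1195 ball world 0.588 0.0609
0.7 case x,z -0.0222 0.1076 ball world 0.5701 0.0592
0.5 case x,z -0.0375 0.0924 ball world 0.5549 0.0578
0.4 case x,z -0.0439 0.0837 ball world 0.5485 0.0572
0.3 case x,z -0.0494 0.0744 ball world 0.5431 0.0567
0.2 case x,z -0.0539 0.0647 ball world 0.5385 0.0563
0.1 case x,z -0.0575 0.0545 ball world 0.535 0.056
0 case x,z -0.06 0.044 ball world 0.5325 0.0557
```

>>> {"api": "arm_command", "payload": {
  "targets": [
    [[0.2, 0.5, -0.3], 0],
    [[0.4, 0.8, 0], 0],
    [[0.4, 0.8, 0], 0],
    [[0.4, 0.8, 0], 0],
    [[0.4, 0.8, 0], 0],
    [[0.4, 0.8, 0], 0],
    [[0.4, 0.7, 0], 0],
    [[0.2, 0.5, 0], 0],
    [[0, 0, 0], 0],
    [[0, 0, 0], 0],
    [[0, 0, 0], 0]
  ]
}}

```text
time_s: 27.42
tool_pos: [0.6639, 0.0757, 0.1676]
tcp_rot: [0.999, 0.046, -0.0, -0.0]
contact_force: [0.7, 0.1, 0.4]
opening: 0.0619
finger_force: 0.0
```

Run:
```python
from h import *
togo((.664,.0675,.115),5.25)
```

```text
tcp [0.6639 0.0757 0.1676] tool-x yaw deg 5.2 shift units [-0.02  0.33  2.1 ] turn -0.0 F [0.7 0.1 0.4] open 0.0619 t 27.4 j [0.01 0.6  1.49 0.   1.05 1.49]
```

>>> {"api": "arm_command", "payload": {
  "targets": [
    [[0, 0.33, 0], 0],
    [[0, 0, 0.5], 0],
    [[0, 0, 0.7], 0],
    [[0, 0, 0.5], 0],
    [[0, 0, 0.3], 0],
    [[0, 0, 0], 0],
    [[0, 0, 0], 0]
  ]
}}

```text
time_s: 28.0
tool_pos: [0.6651, 0.0676, 0.1172]
tcp_rot: [0.999, 0.046, -0.0, 0.0]
contact_force: [0.4, 0.5, 0.7]
opening: 0.0621
finger_force: 0.0
```

>>> {"api": "arm_command", "payload": {
  "targets": [
    [[0, 0, 0], 0],
    [[0, 0, 0], 0],
    [[0, 0, 0], 0],
    [[0, 0, 0], 0],
    [[0, 0, 0], 0],
    [[0, 0, 0], 0],
    [[0, 0, 0], 0],
    [[0, 0, 0], 0]
  ],
  "claw": 1,
  "squeeze": 10
}}

```text
time_s: 28.67
tool_pos: [0.6652, 0.0672, 0.1177]
tcp_rot: [0.999, 0.046, 0.0, 0.0]
contact_force: [-0.4, -0.7, 0.8]
opening: 0.0188
finger_force: 10.0
```

>>> {"api": "arm_command", "payload": {
  "targets": [
    [[-0.27, 0, -0.05], 0],
    [[-0.28, 0, -0.05], 0],
    [[-0.43, 0, -0.01], 0],
    [[-0.43, 0, 0], 0],
    [[-0.42, 0, 0.07], 0],
    [[-0.43, 0, 0.09], 0],
    [[-0.4, 0, 0.14], 0],
    [[-0.4, 0, 0.18], 0],
    [[0, 0, 0], 0],
    [[0, 0, 0], 0]
  ]
}}

```text
time_s: 29.5
tool_pos: [0.5876, 0.0599, 0.1085]
tcp_rot: [0.999, 0.046, -0.001, 0.0]
contact_force: [-2.7, -3.8, 3.4]
opening: 0.0194
finger_force: 10.0
```

Run:
```python
from h import *
togo((.588,.0609,.1085),5.25)
```

```text
tcp [0.5876 0.0599 0.1085] tool-x yaw deg 5.3 shift units [ 0.02 -0.04 -0.  ] turn 0.0 F [-2.7 -3.8  3.4] open 0.0194 t 29.5 j [-0.01  0.57  1.75 -0.    0.82  1.47]
```

>>> {"api": "arm_command", "payload": {
  "targets": [
    [[-0.36, 0.03, 0.22], 0],
    [[-0.36, 0, 0.26], 0],
    [[-0.31, 0, 0.3], 0],
    [[-0.3, 0, 0.31], 0],
    [[-0.26, 0, 0.35], 0],
    [[-0.22, 0, 0.37], 0],
    [[0, 0, 0], 0],
    [[0, 0, 0], 0]
  ]
}}

```text
time_s: 30.17
tool_pos: [0.5432, 0.0556, 0.063]
tcp_rot: [0.999, 0.046, -0.001, -0.0]
contact_force: [-4.1, -0.8, -0.9]
opening: 0.0192
finger_force: 10.0
```

Run:
```python
from h import *
togo((.5431,.0567,.0634),5.25)
s=grab("scene","pics/s8.png")
cv2.imwrite("pics/crop8.png",cv2.resize(s[150:300,190:340],(600,600),interpolation=2))
```

```text
tcp [0.5432 0.0556 0.063 ] tool-x yaw deg 5.3 shift units [-0.   -0.04 -0.02] turn 0.0 F [-4.1 -0.8 -0.9] open 0.0192 t 30.2 j [-0.02  0.59  1.89  0.    0.66  1.46]
```

View pics/crop8.png

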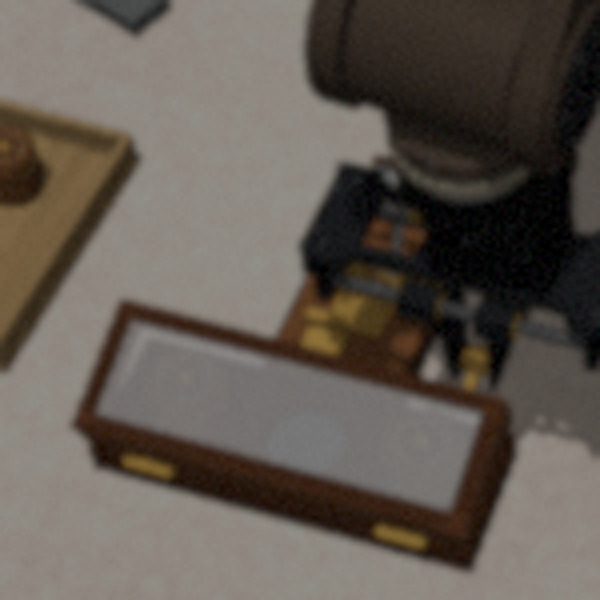

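>>> {"api": "arm_command", "payload": {
  "targets": [
    [[0, 0, 0], 0],
    [[0, 0, 0], 0],
    [[0, 0, -0.3], 0],
    [[0, 0, -0.7], 0],
    [[0, 0, -0.6], 0],
    [[0, 0, 0], 0]
  ],
  "claw": 0.65
}}

```text
time_s: 30.72
tool_pos: [0.5456, 0.0555, 0.1063]
tcp_rot: [0.999, 0.046, 0.003, 0.0]
contact_force: [0.3, -0.3, 0.6]
opening: 0.0332
finger_force: 0.0
```

>>> {"api": "arm_command", "payload": {
  "targets": [
    [[-0.1, -0.1, 0], 0],
    [[-0.1, -0.1, 0], 0],
    [[0, 0, 0], 0],
    [[0, 0, 0], 0],
    [[0, 0, 0.4], 0],
    [[0, 0, 0], 0],
    [[0, 0, 0], 0]
  ],
  "claw": 1
}}

```text
time_s: 31.3
tool_pos: [0.5382, 0.0599, 0.0921]
tcp_rot: [0.999, 0.046, -0.001, 0.0]
contact_force: [0.7, 0.2, -0.2]
opening: 0.0003
finger_force: 0.0
```

Run:
```python
from h import *
togo((.537,.0563,.053),5.25)
```

```text
tcp [0.5382 0.0599 0.0921] tool-x yaw deg 5.3 shift units [-0.06  0.14  1.56] turn 0.0 F [ 0.7  0.2 -0.2] open 0.0003 t 31.3 j [-0.01  0.54  1.89 -0.    0.72  1.47]
```

>>> {"api": "arm_command", "payload": {
  "targets": [
    [[0, 0.1, 0.2], 0],
    [[0, 0, 0.2], 0],
    [[0, 0, 0.2], 0],
    [[0, 0, 0.2], 0],
    [[-0.03, 0, 0.2], 0],
    [[-0.03, 0, 0.2], 0],
    [[0, 0, 0.1], 0],
    [[0, 0, 0.1], 0],
    [[0, 0, 0], 0]
  ]
}}

```text
time_s: 32.05
tool_pos: [0.5373, 0.0574, 0.0576]
tcp_rot: [0.999, 0.046, -0.0, 0.0]
contact_force: [-0.4, 0.6, 0.1]
opening: 0.0006
finger_force: 0.0
```

>>> {"api": "arm_command", "payload": {
  "targets": [
    [[0, 0, 0.1], 0],
    [[0, 0, 0.1], 0],
    [[0, 0, 0.1], 0],
    [[0, 0, 0], 0]
  ]
}}

```text
time_s: 32.38
tool_pos: [0.5377, 0.0574, 0.0529]
tcp_rot: [0.999, 0.046, 0.001, 0.0]
contact_force: [-8.3, -0.0, 32.3]
opening: 0.0003
finger_force: 16.4
```

>>> {"api": "arm_command", "payload": {
  "targets": [
    [[0, 0, -0.4], 0],
    [[0, -0.3, -0.8], 0],
    [[0, -0.9, -0.9], 0],
    [[0, -0.9, -0.9], 0],
    [[0, -0.9, -0.9], 0],
    [[0, -0.9, -0.9], 0],
    [[0, -0.9, 0], 0],
    [[0, -0.9, 0], 0],
    [[0, 0, 0], 0],
    [[0, 0, 0], 0]
  ]
}}

```text
time_s: 33.22
tool_pos: [0.524, 0.2, 0.1706]
tcp_rot: [0.999, 0.047, 0.0, 0.0]
contact_force: [0.1, -0.8, -0.7]
opening: 0.0005
finger_force: 0.0
```

Run:
```python
from h import *
s=grab("scene","pics/s9.png");t=grab("top","pics/t9.png")
cv2.imwrite("pics/crop9.png",np.hstack([cv2.resize(t[170:300,320:420],(400,520),interpolation=2),cv2.resize(s[170:300,225:325],(400,520),interpolation=2)]))
togo((.5,-.04,.2),5.25)
```

```text
tcp [0.5242 0.1987 0.1703] tool-x yaw deg 5.3 shift units [-1.84  9.42 -1.18] turn 0.0 F [0.5 0.5 0.1] open 0.0005 t 33.3 j [ 0.24  0.45  1.77 -0.    0.92  1.72]
```

View pics/crop9.png

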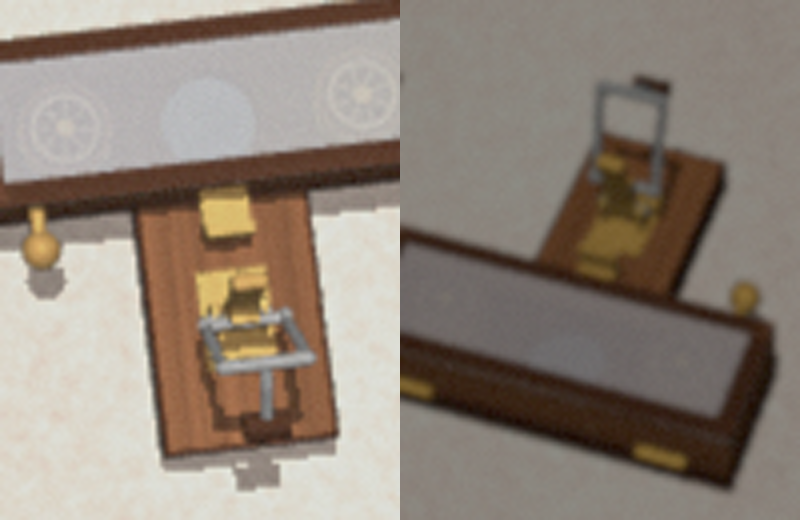

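Run:
```python
from h import *
c,s=np.cos(.0925),np.sin(.0925);Rz=np.array([[c,-s],[s,c]]);O=np.array([.601,-.0333])
cs=lambda p:np.r_[Rz.T@(p[:2]-O),p[2]]
for n,a,b in(("bar",(385.75,261.25),(283.25,193)),("grip",(387,275.5),(288.25,191)),("levertip",(380.75,242.5),(278,210.5)),("knob",(330.25,231.5),(310.9,244))):
  p,g=tri(a,b);print(n,p.round(4),"gap",g.round(4),"case",cs(p).round(4))
for n,p in dict(grip=(-.1602,0,.0937),bar=(-.1316,0,.119),tip=(-.0951,0,.0942),keeper=(-.0545,0,.045),knob=(-.06,.095,.044)).items():
  w=np.r_[O+Rz@p[:2],p[2]];print(n,w.round(4),proj("top",w).round(1),proj("scene",w).round(1))
togo((*(O+Rz@(-.1602,0)),.086),5.3)
```

```text
bar [ 0.4675 -0.0456  0.116 ] gap 0.0004 case [-1.34e-01  1.00e-04  1.16e-01]
grip [ 0.4412 -0.0481  0.0952] gap 0.0037 case [-0.1605 -0.      0.0952]
levertip [ 0.5055 -0.0413  0.0936] gap 0.0024 case [-0.0958  0.0008  0.0936]
knob [0.534  0.0553 0.0442] gap 0.0012 case [-0.0585  0.0944  0.0442]
grip [ 0.4415 -0.0481  0.0937] [386.  275.8] [287.5 191.4]
bar [ 0.47   -0.0455  0.119 ] [385.7 259.9] [282.7 192.9]
tip [ 0.5063 -0.0421  0.0942] [381.7 241.8] [278.1 210.5]
keeper [ 0.5467 -0.0383  0.045 ] [376.4 224.3] [273.7 235.5]
knob [0.5325 0.0558 0.044 ] [329.7 232.4] [311.1 243.6]
tcp [0.5242 0.1987 0.1703] tool-x yaw deg 5.3 shift units [-4.2   9.53  3.38] turn -0.01 F [0.5 0.5 0.1] open 0.0005 t 33.3 j [ 0.24  0.45  1.77 -0.    0.92  1.72]
```

>>> {"api": "arm_command", "payload": {
  "targets": [
    [[-0.3, 0.5, -0.2], 0],
    [[-0.5, 0.9, 0], 0],
    [[-0.5, 0.9, 0], 0],
    [[-0.5, 0.9, 0], 0],
    [[-0.5, 0.9, 0], 0],
    [[-0.5, 0.9, 0], 0],
    [[-0.5, 0.9, 0], 0],
    [[-0.4, 0.9, 0], 0],
    [[-0.3, 0.9, 0], 0],
    [[-0.2, 0.9, 0], 0],
    [[0, 0.9, 0], 0],
    [[0, 0, 0], 0]
  ],
  "claw": 0.58
}}

```text
time_s: 34.32
tool_pos: [0.4409, -0.0506, 0.1759]
tcp_rot: [0.999, 0.044, 0.0, 0.0]
contact_force: [-0.6, 0.3, 0.4]
opening: 0.0398
finger_force: 0.0
```

>>> {"api": "arm_command", "payload": {
  "targets": [
    [[0, 0, 0], 0],
    [[0, 0, 0], 0],
    [[0, 0, 0], 0]
  ]
}}

```text
time_s: 34.57
tool_pos: [0.441, -0.0466, 0.1757]
tcp_rot: [0.999, 0.046, -0.0, -0.0]
contact_force: [0.6, -0.3, 0.6]
opening: 0.04
finger_force: 0.0
```

Run:
```python
from h import *
togo((.4414,-.0481,.087),5.3)
```

```text
tcp [ 0.441  -0.0466  0.1757] tool-x yaw deg 5.3 shift units [0.01 0.06 3.55] turn -0.01 F [ 0.6 -0.3  0.6] open 0.04 t 34.6 j [-0.25  0.29  2.03 -0.    0.82  1.22]
```

>>> {"api": "arm_command", "payload": {
  "targets": [
    [[0, 0.06, 0.4], 0],
    [[0, 0, 0.8], 0],
    [[0, 0, 0.8], 0],
    [[0, 0, 0.7], 0],
    [[0, 0, 0.5], 0],
    [[0, 0, 0.35], 0],
    [[0, 0, 0], 0],
    [[0, 0, 0], 0]
  ]
}}

```text
time_s: 35.23
tool_pos: [0.4415, -0.048, 0.0869]
tcp_rot: [0.999, 0.046, -0.0, -0.0]
contact_force: [0.3, 0.0, 0.5]
opening: 0.0396
finger_force: 0.0
```

>>> {"api": "arm_command", "payload": {
  "targets": [
    [[0, 0, 0], 0],
    [[0, 0, 0], 0],
    [[0, 0, 0], 0],
    [[0, 0, 0], 0],
    [[0, 0, 0], 0],
    [[0, 0, 0], 0]
  ],
  "claw": 1,
  "squeeze": 6
}}

```text
time_s: 35.73
tool_pos: [0.4416, -0.0486, 0.0872]
tcp_rot: [0.999, 0.046, 0.0, 0.0]
contact_force: [-1.9, -4.0, 4.0]
opening: 0.0219
finger_force: 6.0
```

Run:
```python
from h import *
pp=None
for lo in np.r_[1.95:-.26:-.2,-.25]:
  a=lo+.624;p=np.array([-.1083+.0616*np.cos(a),.0605+.0616*np.sin(a)])
  if pp is not None: print(round(lo,2),p.round(4),"rows x,z",((p-pp)/.025*[1,-1]).round(2))
  pp=p
```

```text
1.75 [-0.1526  0.1033] rows x,z [ 0.3  -0.39]
1.55 [-0.1432  0.1112] rows x,z [ 0.38 -0.32]
1.35 [-0.1325  0.1172] rows x,z [ 0.43 -0.24]
1.15 [-0.1207  0.1208] rows x,z [ 0.47 -0.15]
0.95 [-0.1085  0.1221] rows x,z [ 0.49 -0.05]
0.75 [-0.0963  0.1209] rows x,z [0.49 0.05]
0.55 [-0.0845  0.1173] rows x,z [0.47 0.14]
0.35 [-0.0737  0.1115] rows x,z [0.43 0.23]
0.15 [-0.0642  0.1036] rows x,z [0.38 0.32]
-0.05 [-0.0566  0.0939] rows x,z [0.31 0.38]
-0.25 [-0.051  0.083] rows x,z [0.22 0.44]
-0.25 [-0.051  0.083] rows x,z [0. 0.]
```

>>> {"api": "arm_command", "payload": {
  "targets": [
    [[0.3, 0, -0.39], 0],
    [[0.38, 0, -0.32], 0],
    [[0.43, 0, -0.24], 0],
    [[0.47, 0, -0.15], 0],
    [[0.49, 0, -0.05], 0],
    [[0, 0, 0], 0],
    [[0, 0, 0], 0]
  ]
}}

```text
time_s: 36.32
tool_pos: [0.4935, -0.0438, 0.1158]
tcp_rot: [0.999, 0.046, 0.001, 0.0]
contact_force: [0.1, -3.9, 4.3]
opening: 0.022
finger_force: 6.0
```

Run:
```python
from h import *
togo((.4929,-.0433,.1155),5.3)
```

```text
tcp [ 0.4935 -0.0438  0.1158] tool-x yaw deg 5.3 shift units [-0.02 -0.02  0.01] turn -0.0 F [ 0.1 -3.9  4.3] open 0.022 t 36.3 j [-0.22  0.45  1.98 -0.    0.71  1.26]
```

>>> {"api": "arm_command", "payload": {
  "targets": [
    [[0.49, 0.03, 0.05], 0],
    [[0.47, 0, 0.14], 0],
    [[0.43, 0, 0.23], 0],
    [[0.38, 0, 0.32], 0],
    [[0.31, 0, 0.38], 0],
    [[0.22, 0, 0.4], 0],
    [[0, 0, 0], 0],
    [[0, 0, 0], 0]
  ]
}}

```text
time_s: 36.98
tool_pos: [0.5504, -0.039, 0.0764]
tcp_rot: [0.999, 0.046, -0.001, -0.0]
contact_force: [1.6, -1.7, 0.1]
opening: 0.0216
finger_force: 6.0
```

Run:
```python
from h import *
togo((.5502,-.038,.077),5.3)
s=grab("scene","pics/s10.png")
cv2.imwrite("pics/crop10.png",cv2.resize(s[180:280,230:330],(600,600),interpolation=2))
```

```text
tcp [ 0.5504 -0.039   0.0764] tool-x yaw deg 5.3 shift units [-0.01 -0.04 -0.02] turn -0.01 F [ 1.6 -1.7  0.1] open 0.0216 t 37.0 j [-0.19  0.57  1.87 -0.    0.7   1.29]
```

View pics/crop10.png

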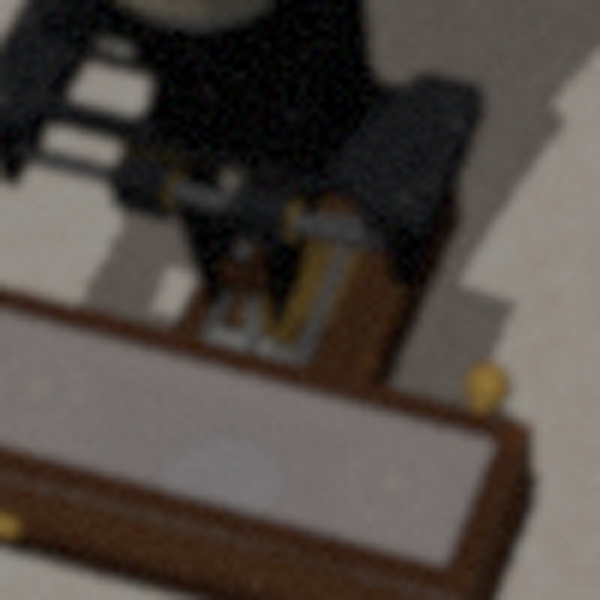

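>>> {"api": "arm_command", "payload": {
  "targets": [
    [[0, 0, 0], 0],
    [[0, 0, 0], 0],
    [[0, 0, 0], 0],
    [[0, 0, -0.3], 0],
    [[0, 0, -0.7], 0],
    [[0, 0, -0.9], 0],
    [[0, 0, -0.9], 0],
    [[0, 0, -0.9], 0],
    [[0, -0.9, 0], 0],
    [[0, -0.9, 0], 0],
    [[0, -0.9, 0], 0],
    [[0, -0.9, 0], 0]
  ],
  "claw": 0.6
}}

```text
time_s: 38.03
tool_pos: [0.5418, 0.0514, 0.1711]
tcp_rot: [0.999, 0.046, 0.0, 0.0]
contact_force: [0.5, -0.5, -0.5]
opening: 0.0384
finger_force: 0.0
```

>>> {"api": "arm_command", "payload": {
  "targets": [
    [[0, -0.9, 0], 0],
    [[0, -0.9, 0], 0],
    [[0, -0.9, 0], 0],
    [[0, -0.9, 0], 0],
    [[0, 0, 0], 0]
  ]
}}

```text
time_s: 38.45
tool_pos: [0.5332, 0.143, 0.1708]
tcp_rot: [0.999, 0.047, 0.0, -0.0]
contact_force: [-0.2, 1.1, 0.3]
opening: 0.0377
finger_force: 0.0
```

Run:
```python
from h import *
s=grab("scene","pics/s11.png");t=grab("top","pics/t11.png")
cv2.imwrite("pics/crop11.png",np.hstack([cv2.resize(t[200:300,335:415],(400,500),interpolation=2),cv2.resize(s[180:280,240:320],(400,500),interpolation=2)]))
togo((.5063,-.0421,.2),5.3)
```

```text
tcp [0.5337 0.1406 0.1706] tool-x yaw deg 5.3 shift units [-1.77  7.17 -1.17] turn 0.01 F [-0.3 -0.2  0.1] open 0.0379 t 38.5 j [ 0.14  0.44  1.79 -0.    0.91  1.62]
```

View pics/crop11.png

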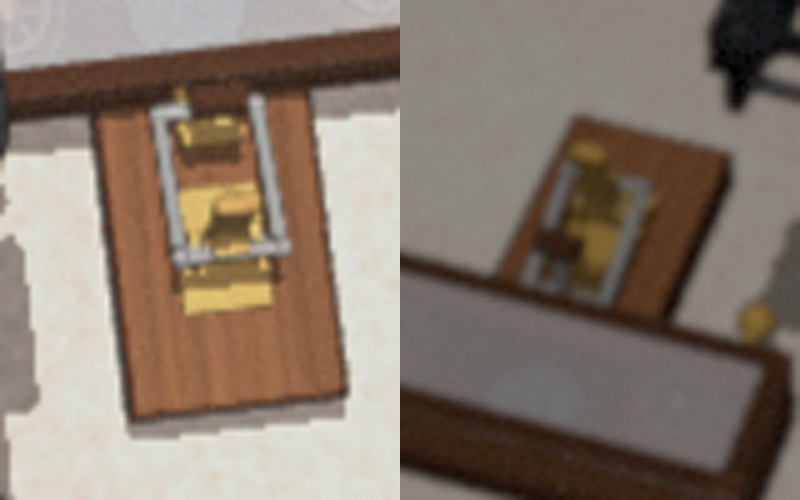

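>>> {"api": "arm_command", "payload": {
  "targets": [
    [[-0.1, 0.4, 0], 0],
    [[-0.3, 0.9, 0], 0],
    [[-0.3, 0.9, 0], 0],
    [[-0.3, 0.9, 0], 0],
    [[-0.3, 0.9, 0], 0],
    [[-0.2, 0.9, 0], 0],
    [[-0.2, 0.9, 0], 0],
    [[-0.07, 0.9, 0], 0],
    [[0, 0.47, 0], 0],
    [[0, 0, 0], 0],
    [[0, 0, 0], 0],
    [[0, 0, 0], 0]
  ]
}}

```text
time_s: 39.55
tool_pos: [0.5061, -0.0422, 0.1701]
tcp_rot: [0.999, 0.046, -0.0, -0.0]
contact_force: [-0.2, 0.2, -0.4]
opening: 0.0379
finger_force: 0.0
```

Run:
```python
from h import *
togo((.5063,-.0421,.0865),5.3)
pp=None
for L in np.r_[1.75:.05:-.15,.1,0]:
  p=np.array([-.104-.05*np.cos(L),.045+.05*np.sin(L)])
  if pp is not None: print(round(L,2),p.round(4),((p-pp)/.025*[1,-1]).round(2))
  pp=p
```

```text
tcp [ 0.5061 -0.0422  0.1701] tool-x yaw deg 5.2 shift units [ 0.01 -0.    3.34] turn -0.01 F [-0.2  0.2 -0.4] open 0.0379 t 39.5 j [-0.21  0.38  1.89  0.    0.87  1.27]
1.6 [-0.1025  0.095 ] [-0.3  -0.03]
1.45 [-0.11    0.0946] [-0.3   0.01]
1.3 [-0.1174  0.0932] [-0.29  0.06]
1.15 [-0.1244  0.0906] [-0.28  0.1 ]
1.0 [-0.131   0.0871] [-0.26  0.14]
0.85 [-0.137   0.0826] [-0.24  0.18]
0.7 [-0.1422  0.0772] [-0.21  0.21]
0.55 [-0.1466  0.0711] [-0.18  0.24]
0.4 [-0.1501  0.0645] [-0.14  0.27]
0.25 [-0.1524  0.0574] [-0.1   0.28]
0.1 [-0.1538  0.05  ] [-0.05  0.3 ]
0.1 [-0.1538  0.05  ] [0. 0.]
0.0 [-0.154  0.045] [-0.01  0.2 ]
```

>>> {"api": "arm_command", "payload": {
  "targets": [
    [[0, 0, 0.5], 0],
    [[0, 0, 0.8], 0],
    [[0, 0, 0.8], 0],
    [[0, 0, 0.6], 0],
    [[0, 0, 0.4], 0],
    [[0, 0, 0.24], 0],
    [[0, 0, 0], 0],
    [[0, 0, 0], 0]
  ]
}}

```text
time_s: 40.22
tool_pos: [0.5065, -0.0421, 0.0869]
tcp_rot: [0.999, 0.046, 0.0, 0.0]
contact_force: [-0.2, -0.7, 0.0]
opening: 0.0379
finger_force: 0.0
```

>>> {"api": "arm_command", "payload": {
  "targets": [
    [[0, 0, 0], 0],
    [[0, 0, 0], 0],
    [[0, 0, 0], 0],
    [[0, 0, 0], 0],
    [[0, 0, 0], 0],
    [[0, 0, 0], 0]
  ],
  "claw": 1,
  "squeeze": 15
}}

```text
time_s: 40.72
tool_pos: [0.5068, -0.043, 0.0871]
tcp_rot: [0.999, 0.046, 0.001, 0.001]
contact_force: [-0.1, -5.1, 1.8]
opening: 0.0178
finger_force: 15.0
```

>>> {"api": "arm_command", "payload": {
  "targets": [
    [[-0.3, 0, -0.03], 0],
    [[-0.3, 0, 0.01], 0],
    [[-0.29, 0, 0.06], 0],
    [[-0.28, 0, 0.1], 0],
    [[-0.26, 0, 0.14], 0],
    [[0, 0, 0], 0],
    [[0, 0, 0], 0]
  ]
}}

```text
time_s: 41.3
tool_pos: [0.4711, -0.0464, 0.0805]
tcp_rot: [0.999, 0.046, 0.001, 0.001]
contact_force: [-2.2, -5.5, 8.7]
opening: 0.0176
finger_force: 15.0
```

>>> {"api": "arm_command", "payload": {
  "targets": [
    [[-0.24, 0.04, 0.18], 0],
    [[-0.21, 0, 0.21], 0],
    [[-0.18, 0, 0.24], 0],
    [[-0.14, 0, 0.27], 0],
    [[-0.1, 0, 0.28], 0],
    [[0, 0, 0], 0],
    [[0, 0, 0], 0]
  ]
}}

```text
time_s: 41.88
tool_pos: [0.4479, -0.0487, 0.05]
tcp_rot: [0.999, 0.046, -0.001, -0.0]
contact_force: [-5.8, -4.0, 2.9]
opening: 0.0174
finger_force: 15.0
```

Run:
```python
from h import *
togo((.4476,-.0475,.038),5.3)
```

```text
tcp [ 0.4479 -0.0487  0.05  ] tool-x yaw deg 5.2 shift units [-0.   -0.05  0.48] turn -0.01 F [-5.8 -4.   2.9] open 0.0174 t 41.9 j [-0.25  0.52  2.13 -0.    0.49  1.22]
```

>>> {"api": "arm_command", "payload": {
  "targets": [
    [[-0.05, 0, 0.25], 0],
    [[0, 0, 0.2], 0],
    [[0, 0, 0.05], 0],
    [[0, 0, 0], 0],
    [[0, 0, 0], 0]
  ]
}}

```text
time_s: 42.3
tool_pos: [0.4462, -0.0488, 0.0375]
tcp_rot: [0.999, 0.046, -0.002, -0.0]
contact_force: [-6.7, -5.3, 1.0]
opening: 0.0178
finger_force: 15.0
```

>>> {"api": "arm_command", "payload": {
  "targets": [
    [[0, 0, 0], 0],
    [[0, 0, 0], 0],
    [[0, 0, 0], 0],
    [[0, 0, -0.3], 0],
    [[0, 0, -0.8], 0],
    [[0, 0, -0.9], 0],
    [[0, 0, -0.9], 0],
    [[0, 0, -0.9], 0],
    [[0, -0.9, -0.5], 0],
    [[0, -0.9, 0], 0],
    [[0, -0.9, 0], 0],
    [[0, -0.9, 0], 0]
  ],
  "claw": 0.6
}}

```text
time_s: 43.3
tool_pos: [0.4396, 0.0418, 0.1461]
tcp_rot: [0.999, 0.046, 0.001, 0.0]
contact_force: [-0.6, -0.3, -0.6]
opening: 0.0382
finger_force: 0.0
```

>>> {"api": "arm_command", "payload": {
  "targets": [
    [[0, -0.9, 0], 0],
    [[0, -0.9, 0], 0],
    [[0, -0.9, 0], 0],
    [[0, -0.9, 0], 0],
    [[0, -0.9, 0], 0],
    [[0, -0.9, 0], 0],
    [[0, 0, 0], 0]
  ]
}}

```text
time_s: 43.88
tool_pos: [0.427, 0.178, 0.1458]
tcp_rot: [0.999, 0.047, 0.0, -0.0]
contact_force: [0.2, 0.0, -0.4]
opening: 0.0379
finger_force: 0.0
```

Run:
```python
from h import *
s=grab("scene","pics/s12.png");t=grab("top","pics/t12.png")
cv2.imwrite("pics/crop12.png",np.hstack([cv2.resize(t[190:300,335:415],(400,550),interpolation=2),cv2.resize(s[150:280,200:320],(400,550),interpolation=2)]))
togo((.5063,-.0421,.2),5.3)
```

```text
tcp [0.4271 0.1758 0.1455] tool-x yaw deg 5.4 shift units [ 2.34  8.97 -2.18] turn 0.01 F [-0.2 -0.4 -0.8] open 0.0382 t 44.0 j [ 0.25  0.36  2.03 -0.    0.76  1.72]
```

View pics/crop12.png

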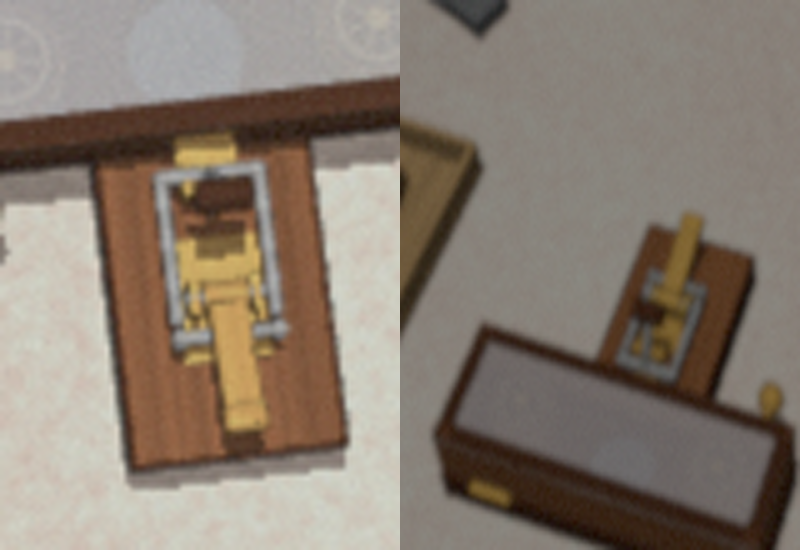

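Run:
```python
from h import *
c,s=np.cos(.0925),np.sin(.0925);Rz=np.array([[c,-s],[s,c]]);O=np.array([.601,-.0333])
cs=lambda p:np.r_[Rz.T@(p[:2]-O),p[2]]
p,g=tri((377.4,224.4),(273.8,237.2));print("bar case",cs(p).round(4),g)
for n,q in dict(flatend=(-.162,0,.047),up12=(-.104-.058*np.cos(.2),0,.045+.058*np.sin(.2))).items():
  w=np.r_[O+Rz@q[:2],q[2]];print(n,proj("top",w).round(1),proj("scene",w).round(1))
print("seen end top",335+245/5,190+428/5,"scene",200+293*.3,150+214*130/550)
t=cv2.imread("pics/t12.png");print("tray boxes at",[proj("top",(x,y,.046)).round() for x,y in((.561,-.31),(.488,-.314))])
cv2.imwrite("pics/crop13.png",cv2.resize(t[160:300,320:560],(720,420),interpolation=2))
```

```text
bar case [-0.0543 -0.0016  0.0376] 0.0024842980023436095
flatend [383.2 277.6] [288.9 203. ]
up12 [383.7 276.8] [288.5 200.9]
seen end top 384.0 275.6 scene 287.9 200.58181818181816
tray boxes at [array([511., 214.]), array([515., 251.])]
```

View pics/crop13.png

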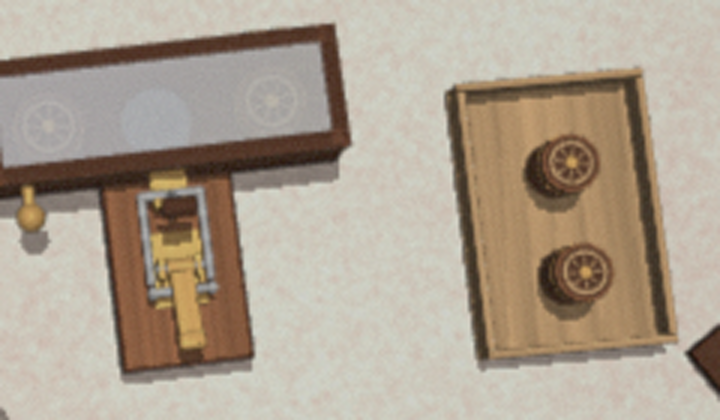

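>>> {"api": "arm_command", "payload": {
  "targets": [
    [[0, 0.5, 0], 0],
    [[0, 0.9, 0], 0],
    [[0, 0.9, 0], 0],
    [[0, 0.9, 0], 0],
    [[0, 0.9, 0], 0],
    [[0, 0.9, 0], 0],
    [[0, 0.9, 0], 0],
    [[0, 0.9, 0], 0],
    [[0, 0.9, 0], 0],
    [[0, 0.9, 0], 0],
    [[0, 0.3, 0], 0],
    [[0, 0, 0], 0]
  ],
  "claw": 1
}}

```text
time_s: 44.98
tool_pos: [0.4476, -0.0482, 0.1453]
tcp_rot: [0.999, 0.044, 0.0, 0.0]
contact_force: [-0.8, -0.3, -0.3]
opening: 0.0003
finger_force: 0.0
```

>>> {"api": "arm_command", "payload": {
  "targets": [
    [[0, 0, 0.6], 0],
    [[0, 0, 0.9], 0],
    [[0, 0, 0.9], 0],
    [[0, 0, 0.6], 0],
    [[0, 0, 0.3], 0],
    [[0, 0, 0], 0],
    [[0, 0, 0], 0]
  ]
}}

```text
time_s: 45.57
tool_pos: [0.4477, -0.0459, 0.0629]
tcp_rot: [0.999, 0.046, -0.0, -0.0]
contact_force: [0.2, -0.2, 0.3]
opening: 0.0003
finger_force: 0.0
```

Run:
```python
from h import *
togo((.4476,-.0475,.0495),5.3)
```

```text
tcp [ 0.4477 -0.0459  0.0629] tool-x yaw deg 5.3 shift units [-0.01  0.06  0.54] turn -0.0 F [ 0.2 -0.2  0.3] open 0.0003 t 45.6 j [-0.25  0.5   2.13 -0.    0.52  1.23]
```

>>> {"api": "arm_command", "payload": {
  "targets": [
    [[0, 0.06, 0.2], 0],
    [[0, 0, 0.16], 0],
    [[0, 0, 0.08], 0],
    [[0, 0, 0.08], 0],
    [[0, 0, 0], 0]
  ]
}}

```text
time_s: 45.98
tool_pos: [0.4482, -0.048, 0.0521]
tcp_rot: [0.999, 0.046, 0.001, 0.001]
contact_force: [-9.3, -0.0, 47.3]
opening: 0.0002
finger_force: 23.6
```

>>> {"api": "arm_command", "payload": {
  "targets": [
    [[0, 0, -0.4], 0],
    [[0, 0, -0.8], 0],
    [[0, 0, -0.9], 0],
    [[0, 0, -0.9], 0],
    [[0, 0, -0.9], 0],
    [[0, -0.8, 0], 0],
    [[0, -0.8, 0], 0],
    [[0, -0.8, 0], 0],
    [[0, -0.8, 0], 0],
    [[0, -0.8, 0], 0],
    [[0, 0, 0], 0],
    [[0, 0, 0], 0]
  ]
}}

```text
time_s: 46.98
tool_pos: [0.4385, 0.0523, 0.1473]
tcp_rot: [0.999, 0.047, 0.0, 0.0]
contact_force: [0.0, -0.0, 0.3]
opening: 0.0004
finger_force: 0.0
```

Run:
```python
from h import *
t=grab("top","pics/t14.png");o=cv2.imread("pics/t12.png")
print("latch diff",cv2.absdiff(t,o)[205:285,355:405].mean())
print(job.job_done())
```

```text
latch diff 25.651416666666666
the job is handed in; nothing more can be done
None
```

The job is handed in, with no verdict returned: both matching boxes sit fully down in nests 0 and 2, the two undersized leftovers are in the tray, the lid is shut, the loop is hooked behind the keeper's lip and the lever is pressed flat. I could not view the latch after the last press on the lever; that press met a hard stop at about flat (47 N on the fingertips).

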